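Count out craft balls by weight and box the wooden pears

ROBOT

A 6-joint arm with a two-finger parallel gripper is mounted at the origin on a cart in front of the work surface, level with it; the furniture and walls round the work are solid. World frame = base frame: x ahead of the robot, y to its left, z up, the work surface at z = 0. Lengths are in mm, angles in degrees, forces in N, time in s.
With the tool pointing down it reaches from about 350 to 975 mm from the base axis. Payload 7.1 kg.
Tool frame: the origin (TCP) lies at the very end of the fingers, on their centre line; the grasp point (between the pads) lies 19 mm behind it; z points along the fingers, y is the line along which they close (so a half turn about z gives the same grasp; the last joint's range is limited). The gripper opens to 88 mm and grips with 3 to 60 N. Pads are 20 mm wide; open, the fingers measure 115 mm over their backs; the gripper's body (75 mm by 178 mm) begins 61 mm behind the grasp point.
Start: joints at [-77.75, 24.242, 93.386, -0, 62.372, -1.089], TCP at [144.209, -608.119, 222.675] pointing down, gripper open.
Joint ranges: [-172.04, 172.04], [-51.8, 120.97], [4.93, 147.93], [-75.15, 255.16], [6.16, 154.13], [-145.62, 145.62]. Speed limits (degrees/s): [136.94, 136.94, 172.46, 180, 180, 180].

INTERFACE

Orientations are given as a 3x3 rotation matrix whose columns are the frame's x, y, z axes.
In Python, from station import state, cams, job gives the robot as it stands.
- The arm moves only by the tool arm_command, never from a script. Its argument "motion" is a list of rows, each a list of 3 entries, a list of its own where there are three numbers: the turn, a rotation vector about the tool's x, y, z in degrees, then the shift along the tool's x, y, z in m, then the opening in per cent of the stroke, from 0 (shut) to 100 (fully open). In form: [[[wx, wy, wz], [x, y, z], jaw], ...]. A call has exactly 5 rows; each row is the pose to reach, as a shift and turn from the pose commanded when the call began, along the tool's axes at that moment; what a row does not reach only later rows make up. A row lasts 1/8 s, in which the tool goes at most 62.5 mm and 10.7 degrees, less where a joint would pass 70% of its speed; a pose out of reach is approached as far as the arm can. A call with a gripper value outside its range is refused whole. The fingers move at their own pace and stop on an object; "newtons" is the grip in N (left out, the last holds). Time passes only in rows, so rows that repeat a pose let the fingers close, or fill a call up. It gives the time, the measured TCP pose, the force, the opening and the grip force at its end, in the units of the state.
- state(): the state, without advancing time (a new reading comes with each control period).
- cams.capture(name): name is "scene" or "top"; returns a dict with "image" (480x640x3 uint8, blue, green, red), "camera_matrix" (3x3 intrinsics, pixels), "world_to_cam" (4x4, takes a point from world to camera coordinates). Camera axes: x right, y up, looking along -z (the intrinsics and any distortion apply to the point x, -y, -z); pixel columns grow to the right and rows downward; lengths in mm; the calibration is good to about 2 mm. A picture is of the moment at which its call begins. There is no depth.
- job.sign_off(): hands the job in; it is judged then, once.
The state is a dict: "clock": time; "q": joint angles; "qvel": joint speeds; "joint_efforts": joint torques, N m; "ee_pos": TCP position; "tool_rot": TCP orientation; "contact_force": force on the tool from outside, world axes, zero at the start; "torque": the same for the moment, N m; "width": finger opening in mm; "grasp_force": force on a finger pad.
Only numpy, scipy, OpenCV 4.12 (cv2) and the standard library are available. Lean on these libraries where they do the work, as an engineer would, in place of code of your own. Each camera call takes 0.05 s, during which the arm holds its last target. There are 200 camera calls.

TASK

Make up a customer's craft order: take the blue pouring cup by its handle and tip it slowly over the scale pan until exactly three balls have dropped in, then set the cup with the remaining balls back upright on its cork mat. Stand every wooden pear in the deep gift box, one to a cell, lowering it gently by its stem and letting go only once it is on the cell's floor. Leave the calculator, the tape roll and the flat tin where they are.

Things in the scene. Friction and masses are not known exactly. Their poses are not given: they have to be found in the camera images.
- cup: Blue trough-shaped pouring cup, 175 long (x), 46 wide (y), 110 high with its handle, 0.24 to 0.39 kg empty, loose. Origin: centre of the underside, z up. Its open spout is at -x, the other end is closed. The balls lie in single file in a lane 34 wide, open above, in five pockets 34 apart (one may be empty); pockets let go at different tilts, see cup_lip.
- cup_grip (a point): Centre of the cup's handle: a straight dark wooden bar 110 long (cup x), 16 wide (cup y), 30 high, spanning over the lane; 95 above the cup's underside. Two blue bridges carry it, at x = -45 and +45. Axes as the cup's.
- cup_lip (a point): Middle of the spout's lip, over which the balls roll: 85 towards -x from the cup's origin, 10 above its underside. Axes as the cup's. With the spout tipped down by about 12 deg the ball of the foremost pocket rolls out; the next ones leave at about 19, 26, 33 and 40 deg, so balls leave one at a time as the tilt grows. A ball takes up to 1 s to reach the pan.
- mat: Cork mat with grey felt, 210 (x) by 90 (y), 4 thick, fixed; the cup stands on it at the start, lengthwise along its x. Origin: centre of its underside.
- pan (a joint): Travel of the scale pan, m, growing as it sinks under a load: about 0.001 with the pan empty and 0.0040 more for each ball (three balls: about 0.013).
- pan_in (a point): Centre of the scale pan's floor. The pan is a square aluminium tray, 170 by 170 outside (x, y), walls 4 thick and rising 36 above this point, on a grey spring scale that is fixed to the counter; this point is about 61 above the counter when the pan is empty. The floor slopes up a little (by 8) towards the two x walls.
- ball_0: Red wooden craft ball, 30 diameter, 60 g; origin at its centre. At the start in the cup; may be absent (four or five are there).
- ball_1: Yellow wooden craft ball, 30 diameter, 60 g; origin at its centre. At the start in the cup; may be absent (four or five are there).
- ball_2: Green wooden craft ball, 30 diameter, 60 g; origin at its centre. At the start in the cup; may be absent (four or five are there).
- ball_3: Orange wooden craft ball, 30 diameter, 60 g; origin at its centre. At the start in the cup; may be absent (four or five are there).
- ball_4: White wooden craft ball, 30 diameter, 60 g; origin at its centre. At the start in the cup; may be absent (four or five are there).
- gift_box: Open cardboard box with a red ribbon cross on its front, fixed, 104 (x) by 290 (y) by 92 high, walls 5; two dividers of 5 make three cells in a row along y, each 94 (x) by 90 (y) and 87 deep. Origin: centre of its underside.
- cell_0 (a point): Centre of the floor of cell 0 of the gift box (cell 0 at the box's -y end, 2 at its +y end), 5 above the counter; the rim is 87 above it. Axes as the box's.
- cell_1 (a point): Centre of the floor of cell 1 of the gift box (cell 0 at the box's -y end, 2 at its +y end), 5 above the counter; the rim is 87 above it. Axes as the box's.
- cell_2 (a point): Centre of the floor of cell 2 of the gift box (cell 0 at the box's -y end, 2 at its +y end), 5 above the counter; the rim is 87 above it. Axes as the box's.
- pear_0: Red turned wooden pear, standing loose on a flat dark foot 46 across, 86 high, widest 56 (20 above the foot), 0.12 kg; origin at the centre of its underside, z up along the stem. May be absent (two or three are there).
- pear_1: Yellow turned wooden pear, standing loose on a flat dark foot 46 across, 86 high, widest 56 (20 above the foot), 0.12 kg; origin at the centre of its underside, z up along the stem. May be absent (two or three are there).
- pear_2: Green turned wooden pear, standing loose on a flat dark foot 46 across, 86 high, widest 56 (20 above the foot), 0.12 kg; origin at the centre of its underside, z up along the stem. May be absent (two or three are there).
- pear_0_stem (a point): Point to grip on the stem of pear_0, 72 above its underside: an upright dark round stem 16 in diameter, from 46 to 86 above the underside.
- pear_1_stem (a point): Point to grip on the stem of pear_1, 72 above its underside: an upright dark round stem 16 in diameter, from 46 to 86 above the underside.
- pear_2_stem (a point): Point to grip on the stem of pear_2, 72 above its underside: an upright dark round stem 16 in diameter, from 46 to 86 above the underside.
- calculator: dark grey desk calculator, a bystander, loose, to be left where it lies.
- pencil_tin: flat blue tin, a bystander, loose, to be left where it lies.
- masking_tape: roll of masking tape, a bystander, loose, to be left where it lies.
Mind the look-alikes: they are no part of the job. Several things have the shape of the pear_1; the one meant has the colours described above.

How it is judged (in metres and radians):
On the way:
1. the cup held in the gripper, three balls' weight lies in the scale pan (value of joint pan between 0.0108 and 0.0152 m and contact force between the fingers and cup above 0.5 N), for 0.3 s.
At the end, for the whole second after the job is handed in: Pan reads three balls (0.0108 to 0.0152 m), the other balls are in the cup; the cup stands upright (0.08 rad), let go, within 50 mm of the mat's centre; every pear present stands (0.25 rad) at rest on a gift box cell's floor (10 mm) (value of joint pan between 0.0108 and 0.0152 m and horizontal distance between cup and mat below 0.05 m and angle between cup's own z axis and vertical below 0.08 rad and height (world z) of cup below 0.012 m and contact force between the fingers and cup below 0.1 N and ((x of ball_0 in the frame of pan_in between -0.085 and 0.085 m and y of ball_0 in the frame of pan_in between -0.085 and 0.085 m and z of ball_0 in the frame of pan_in between 0 and 0.035 m) or (x of ball_0 in the frame of cup between -0.085 and 0.09 m and y of ball_0 in the frame of cup between -0.02 and 0.02 m and z of ball_0 in the frame of cup between 0.005 and 0.05 m)) and ((x of ball_1 in the frame of pan_in between -0.085 and 0.085 m and y of ball_1 in the frame of pan_in between -0.085 and 0.085 m and z of ball_1 in the frame of pan_in between 0 and 0.035 m) or (x of ball_1 in the frame of cup between -0.085 and 0.09 m and y of ball_1 in the frame of cup between -0.02 and 0.02 m and z of ball_1 in the frame of cup between 0.005 and 0.05 m)) and ((x of ball_2 in the frame of pan_in between -0.085 and 0.085 m and y of ball_2 in the frame of pan_in between -0.085 and 0.085 m and z of ball_2 in the frame of pan_in between 0 and 0.035 m) or (x of ball_2 in the frame of cup between -0.085 and 0.09 m and y of ball_2 in the frame of cup between -0.02 and 0.02 m and z of ball_2 in the frame of cup between 0.005 and 0.05 m)) and ((x of ball_3 in the frame of pan_in between -0.085 and 0.085 m and y of ball_3 in the frame of pan_in between -0.085 and 0.085 m and z of ball_3 in the frame of pan_in between 0 and 0.035 m) or (x of ball_3 in the frame of cup between -0.085 and 0.09 m and y of ball_3 in the frame of cup between -0.02 and 0.02 m and z of ball_3 in the frame of cup between 0.005 and 0.05 m)) and ((x of ball_4 in the frame of pan_in between -0.085 and 0.085 m and y of ball_4 in the frame of pan_in between -0.085 and 0.085 m and z of ball_4 in the frame of pan_in between 0 and 0.035 m) or (x of ball_4 in the frame of cup between -0.085 and 0.09 m and y of ball_4 in the frame of cup between -0.02 and 0.02 m and z of ball_4 in the frame of cup between 0.005 and 0.05 m)) and x of pear_0 in the frame of gift_box between -0.05 and 0.05 m and y of pear_0 in the frame of gift_box between -0.145 and 0.145 m and z of each of pear_0, pear_1, pear_2 in the frame of gift_box below 0.015 m and angle between each of pear_0, pear_1, pear_2's own z axis and vertical below 0.25 rad and linear speed of each of pear_0, pear_1, pear_2 below 0.03 m/s and x of pear_1 in the frame of gift_box between -0.05 and 0.05 m and y of pear_1 in the frame of gift_box between -0.145 and 0.145 m and x of pear_2 in the frame of gift_box between -0.05 and 0.05 m and y of pear_2 in the frame of gift_box between -0.145 and 0.145 m); the robot touches nothing.
It fails at once if a pear dropped inside the gift box from more than 20 mm above the cell floor ((x of pear_0 in the frame of gift_box between -0.05 and 0.05 m and y of pear_0 in the frame of gift_box between -0.145 and 0.145 m and z of pear_0 in the frame of gift_box between 0.025 and 0.09 m and contact force between the fingers and pear_0 below 0.02 N and linear speed of pear_0 above 0.15 m/s) or (x of pear_1 in the frame of gift_box between -0.05 and 0.05 m and y of pear_1 in the frame of gift_box between -0.145 and 0.145 m and z of pear_1 in the frame of gift_box between 0.025 and 0.09 m and contact force between the fingers and pear_1 below 0.02 N and linear speed of pear_1 above 0.15 m/s) or (x of pear_2 in the frame of gift_box between -0.05 and 0.05 m and y of pear_2 in the frame of gift_box between -0.145 and 0.145 m and z of pear_2 in the frame of gift_box between 0.025 and 0.09 m and contact force between the fingers and pear_2 below 0.02 N and linear speed of pear_2 above 0.15 m/s)).
It fails at once if a pear pressed or struck hard against the gift box (over 20 N) (contact force between any of pear_0, pear_1, pear_2 and gift_box above 20 N).
It fails at once if the calculator, the tin or the tape roll pushed away (over 40 mm) (distance of any of calculator, pencil_tin, masking_tape from where it was at the start of the episode above 0.04 m).
Of ball_0, ball_1, ball_2, ball_3, ball_4 only 4 to 5 are there at a start; the rules pass over those that are not, and their reading is None.
Of pear_0, pear_1, pear_2 only 2 to 3 are there at a start; the rules pass over those that are not, and their reading is None.
At some moment in a run one of pear_0, pear_1, pear_2 may be knocked a few centimetres aside while the robot is not near it.
It also fails if it takes over 208 s, if anything falls off the work surface, if the arm or the gripper's body presses on something with over 40 N, if the wrist force passes 120 N, or if a joint passes its speed limit or range.

## Working session

There is one attempt and no reset: what is moved stays moved. The work goes in short steps, Python scripts to look and compute and a tool call to move; the robot and the scene stay as the last step left them, time stands still between calls to the robot, and variables do not carry over. Pictures are saved under pics/ and viewed, at most 14 in all, crops included, and the job is handed in when it is done.

Besides the shell and the picture viewer there is one more tool, called after "Emit:" in YAML: its name, and indented under it one key for each argument. arm_command: Moves the arm, as the interface text tells. Its arguments: {"type":"object","properties":{"motion":{"type":"array","items":{"type":"array"}},"newtons":{"type":"number"}},"required":["motion"]}

```bash
mkdir -p pics; ls
python3 - <<'E'
from station import state,cams,job
import cv2,numpy as np
s=state();print(s)
for n in("scene","top"):
    c=cams.capture(n);cv2.imwrite(f"pics/{n}0.png",c["image"]);print(n,c["camera_matrix"].tolist(),np.round(c["world_to_cam"],3).tolist(),c.keys())
E
```

```text
pics
{'clock': 0.0, 'q': array([-7.77494808e+01,  2.42818228e+01,  9.34311540e+01, -1.34329847e-03,
        6.23716243e+01, -1.08845483e+00]), 'qvel': array([-0.05051736, -0.05219875, -0.00633517, -0.01731318,  0.03798612,
       -0.01571671]), 'joint_efforts': array([-4.92859945e-04, -5.44625044e+01, -2.73667860e+01,  6.44800183e-02,
        2.28960993e-02, -1.07746855e-04]), 'ee_pos': array([ 144.09910971, -607.59883662,  221.93202744]), 'tool_rot': array([[ 9.73019651e-01,  2.30722012e-01, -3.33606191e-04],
       [ 2.30722253e-01, -9.73018588e-01,  1.43853649e-03],
       [ 7.29700746e-06, -1.47669464e-03, -9.99998910e-01]]), 'contact_force': array([-0.43830794,  0.5816231 ,  0.15967723]), 'torque': array([0.03360505, 0.02480963, 0.05389981]), 'grasp_force': 0.0, 'width': 88.08294184087391}
scene [[454.11939016063997, 0.0, 329.1628081807339], [0.0, 454.11939016063997, 237.29176688400065], [0.0, 0.0, 1.0]] [[0.57, -0.821, 0.026, -266.242], [0.363, 0.279, 0.889, -278.735], [-0.737, -0.497, 0.457, -899.158], [0.0, 0.0, 0.0, 1.0]] dict_keys(['image', 'camera_matrix', 'world_to_cam'])
top [[445.72927730907645, 0.0, 320.5147930508881], [0.0, 445.72927730907645, 240.5704960977185], [0.0, 0.0, 1.0]] [[0.014, -1.0, -0.002, 32.374], [0.995, 0.014, 0.1, -548.943], [-0.1, -0.004, 0.995, -1469.896], [0.0, 0.0, 0.0, 1.0]] dict_keys(['image', 'camera_matrix', 'world_to_cam'])
```

View pics/top0.png

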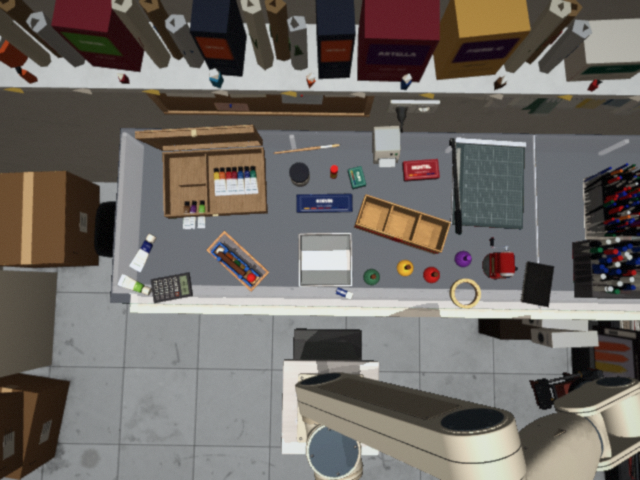

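View pics/scene0.png

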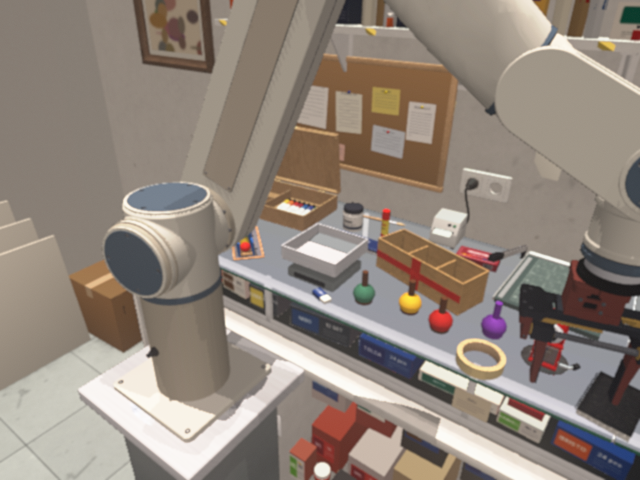

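The top view shows the cup on its mat at about (238,260), the pan at (326,258) and the gift box at (403,222). The pears are green (372,276), yellow (405,268), red (432,274) and purple (463,259). The calculator is at (171,288), the tape at (465,293) and the blue tin at (325,203). Purple is not one of the described colours, so it is the look-alike. I'll check the cup and pears in enlarged crops.

```bash
cat > h.py <<'E'
import numpy as np,cv2
from station import state,cams,job
def cap(n):
    c=cams.capture(n); return c
def ray(c,u,v):
    K=c["camera_matrix"];T=c["world_to_cam"];R=T[:3,:3];o=-R.T@T[:3,3]
    d=np.array([(u-K[0,2])/K[0,0],-(v-K[1,2])/K[1,1],-1.]);return o,R.T@d
def onz(c,u,v,z):
    o,d=ray(c,u,v);return o+d*(z-o[2])/d[2]
def proj(c,p):
    T=c["world_to_cam"];q=T[:3,:3]@np.asarray(p,float)+T[:3,3];K=c["camera_matrix"]
    return np.array([K[0,0]*q[0]/-q[2]+K[0,2],K[1,1]*-q[1]/-q[2]+K[1,2]])
def two(c1,a,c2,b):
    (o1,d1),(o2,d2)=ray(c1,*a),ray(c2,*b)
    t=np.linalg.lstsq(np.c_[d1,-d2],o2-o1,rcond=None)[0]
    p,q=o1+t[0]*d1,o2+t[1]*d2;return (p+q)/2,np.linalg.norm(p-q)
def hsv(c):return cv2.cvtColor(c["image"],cv2.COLOR_BGR2HSV)
def crop(c,x0,y0,x1,y1,s):
    return cv2.resize(c["image"][y0:y1,x0:x1],None,fx=s,fy=s,interpolation=cv2.INTER_CUBIC)
E
python3 - <<'E'
from h import *
t=cap("top");s=cap("scene")
a=crop(t,195,225,295,300,8);cv2.imwrite("pics/a.png",a)
b=crop(t,340,180,480,285,5.7);cv2.imwrite("pics/b.png",b[:600,:800])
c=crop(s,225,215,305,275,10);cv2.imwrite("pics/c.png",c)
E
```

```text
(no output)
```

View pics/a.png

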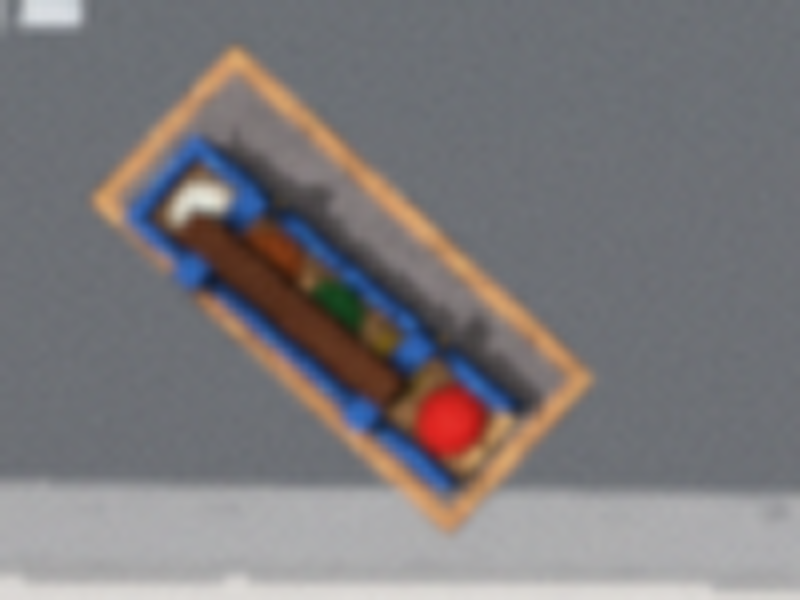

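View pics/b.png

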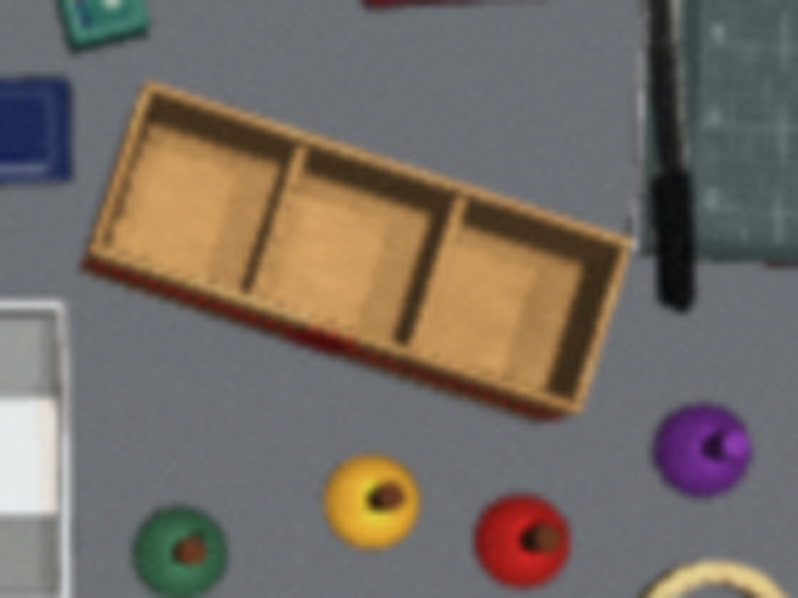

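View pics/c.png

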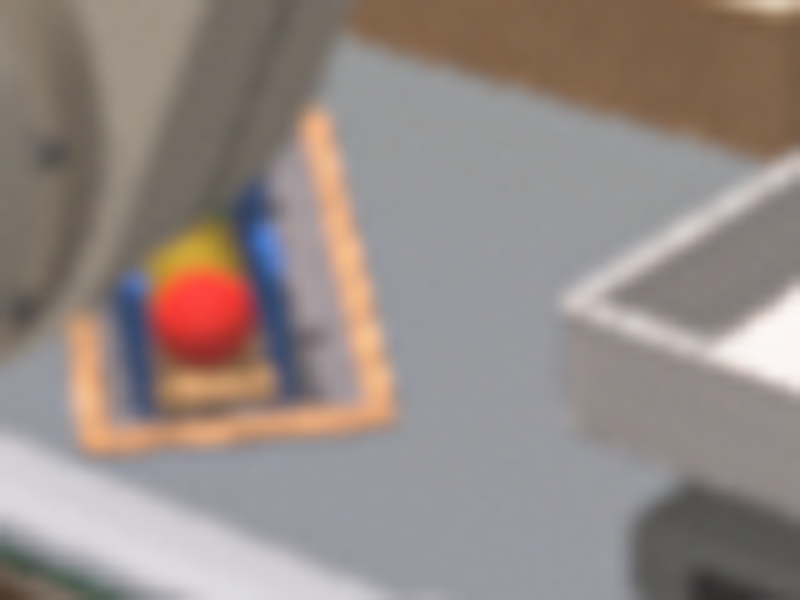

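All five balls are present. From the spout (lower right) they are red (251,277), yellow, green, orange and white. Three pears are here: green crop (180,551), yellow (372,501) and red (522,541), all with brown stems. The purple one at crop (702,450) has a purple stem, so it doesn't count.

Run:
```python
from h import *
t=cap("top");s=cap("scene");h=hsv(t);np.set_printoptions(precision=1,suppress=True)
def rect(m,off,z,nm):
    c=max(cv2.findContours(m,0,2)[0],key=cv2.contourArea);b=cv2.boxPoints(cv2.minAreaRect(c))+off
    P=np.array([onz(t,u,v,z)[:2] for u,v in b]);print(nm,"c",P.mean(0),"corners",P.tolist(),np.linalg.norm(P-np.roll(P,1,0),axis=1))
# mat from crop corners
px=lambda L,s,o:[(x/s+o[0]-.5+.5/s,y/s+o[1]-.5+.5/s) for x,y in L]
def quad(nm,L,s,o,z):
    P=np.array([onz(t,u,v,z)[:2] for u,v in px(L,s,o)]);d=P-np.roll(P,1,0)
    print(nm,P.mean(0),np.linalg.norm(d,axis=1),np.degrees(np.arctan2(d[:,1],d[:,0])))
quad("mat",[(237,46),(593,378),(451,532),(93,200)],8,(195,225),4)
quad("box",[(150,83),(634,240),(580,412),(90,256)],5.7,(340,180),92)
# handle
S=h[225:300,195:295];m=cv2.inRange(S,(0,90,30),(18,200,110))
n,l,st,ce=cv2.connectedComponentsWithStats(m);i=1+np.argmax(st[1:,4]);rect((l==i).astype(np.uint8),(195,225),114,"handle")
for n_,lo,hi in(("green",(60,90,40),(85,255,200)),("yellow",(18,140,120),(32,255,255)),("red",(0,190,110),(8,255,255))):
  out=[]
  for c,roi in((t,(355,245,450,290)),(s,(345,280,465,345))):
    H=hsv(c);x0,y0,x1,y1=roi;m=cv2.inRange(H[y0:y1,x0:x1],lo,hi)
    k=max(cv2.findContours(m,0,2)[0],key=cv2.contourArea);(u,v),r=cv2.minEnclosingCircle(k);out.append((u+x0,v+y0,r))
  a,b=out;p,e=two(t,a[:2],s,b[:2]);print(n_,out,"plane",onz(t,a[0],a[1],24)[:2],"two",p,e)
for nm,q in(("green",(190,549)),("yellow",(388,496)),("red",(544,539))):
    u,v=px([q],5.7,(340,180))[0];print(nm,"stem",onz(t,u,v,82)[:2])
# pan
m=cv2.inRange(h[225:295,290:360],(0,0,165),(180,60,255));k=cv2.convexHull(np.vstack(cv2.findContours(m,0,2)[0]));print(cv2.minAreaRect(k))
cv2.imwrite("pics/pan.png",crop(t,290,225,362,297,8))
```

```text
mat [478.7 321.5] [ 89.2 209.3  87.8 209. ] [ -41.4 -131.8  138.4   48.5]
box [ 602.7 -226.3] [105.4 287.5 103.  288.6] [ -18.6 -107.5  162.    72.9]
handle c [465.8 312. ] corners [[492.4684564404698, 365.9242768778395], [513.5716882071775, 348.8372545691947], [439.09237244334804, 258.0635249384461], [418.2126546296565, 275.186999224616]] [117.2  27.2 117.4  27. ]
green [(371.13888931274414, 276.69444465637207, 7.393895149230957), (363.5, 289.0, 6.576573371887207)] plane [ 429.9 -130.8] two [ 429.7 -129.7   33.4] 0.09686268448727679
yellow [(404.6666679382324, 267.5833339691162, 8.090302467346191), (409.5, 302.5, 10.79361629486084)] plane [ 461.8 -242.8] two [ 461.6 -242.7   22.4] 1.0648445089389955
red [(431.23213958740234, 274.2946434020996, 7.443795204162598), (440.5, 318.5, 9.823541641235352)] plane [ 440.6 -331.4] two [ 440.5 -330.5   27. ] 0.3032956703413375
green stem [ 431.3 -130.1]
yellow stem [ 462.7 -241.7]
red stem [ 439.7 -329.4]
((34.5, 38.5), (61.0, 69.0), 90.0)
```

View pics/pan.png

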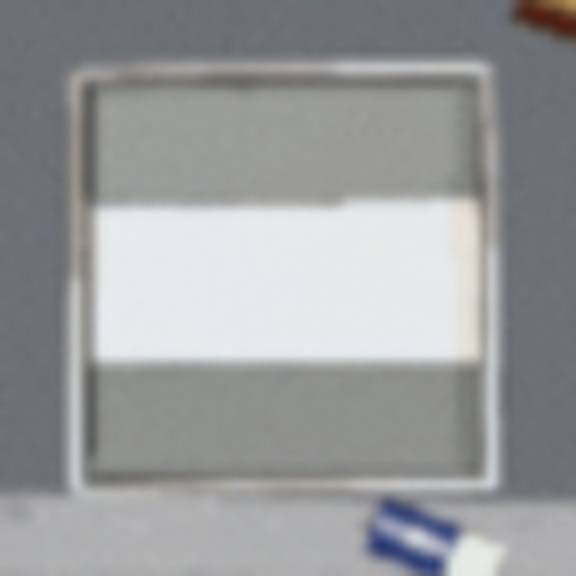

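The pan rim corners in the crop are (72,70), (494,64), (497,490) and (72,490). The pan is empty and roughly aligned with the axes. Next I'll work out the moves.

```bash
cat >> h.py <<'E'
def goto(p,yaw=None,s=None):
    "shift in tool axes (m) and rotation vector (deg) to TCP p, tool down with tool x at yaw deg"
    from scipy.spatial.transform import Rotation as Ro
    s=s or state();R=s["tool_rot"];d=R.T@(np.asarray(p,float)-s["ee_pos"])/1e3
    y=np.radians(yaw) if yaw is not None else np.arctan2(R[1,0],R[0,0])
    G=np.array([[np.cos(y),np.sin(y),0],[np.sin(y),-np.cos(y),0],[0,0,-1]])
    w=Ro.from_matrix(R.T@G).as_rotvec(degrees=True);print("at",np.round(s["ee_pos"],1),"shift",np.round(d,4),"rot",np.round(w,2));return d,w
E
python3 - <<'E'
from h import *
t=cap("top");np.set_printoptions(precision=1,suppress=True)
f=lambda x,y,s,o:(x/s+o[0]-.5+.5/s,y/s+o[1]-.5+.5/s)
print("pan",onz(t,*f(283.7,278.5,8,(290,225)),97))
A=onz(t,*f(200,224,8,(195,225)),114);B=onz(t,*f(390,387,8,(195,225)),114);d=A-B
print("handle",(A+B)/2,np.linalg.norm(d),np.degrees(np.arctan2(d[1],d[0])))
r=onz(t,*f(451,422,8,(195,225)),33);print("redball",r)
c=[onz(t,*f(*q,8,(195,225)),54)[:2] for q in((200,140),(130,212),(450,492),(520,410))];print("cup walls",c,np.mean(c,0))
np.set_printoptions(precision=4);goto((500,-200,300),30);goto((466,312,200),49.5)
E
```

```text
pan [481.4  24.4  97. ]
handle [465.8 319.3 114. ] 99.58929184562294 50.656037856491295
redball [422.1 269.2  33. ]
cup walls [array([536.3, 372.9]), array([506.1, 400.6]), array([393.3, 265.5]), array([427.1, 237.8])] [465.7 319.2]
at [ 144.2 -608.   222.5] shift [ 0.4404 -0.3149 -0.0774] rot [ -0.02  -0.   -16.66]
at [ 144.2 -608.   222.5] shift [ 0.5254 -0.8209  0.0228] rot [ -0.02  -0.01 -36.16]
```

Emit:
arm_command:
  motion:
    - [[0, 0, 0], [0.044, -0.0315, -0.0077], 100]
    - [[0, 0, 0], [0.088, -0.063, -0.0155], 100]
    - [[0, 0, 0], [0.132, -0.0945, -0.0232], 100]
    - [[0, 0, 0], [0.176, -0.126, -0.031], 100]
    - [[0, 0, 0], [0.22, -0.1575, -0.0387], 100]

```text
clock: 0.98
ee_pos: [322.9, -402.8, 261.8]
tool_rot: [[0.973, 0.23, 0.0], [0.23, -0.973, -0.0], [0.0, 0.0, -1.0]]
contact_force: [0.1, -0.2, 0.2]
width: 87.9
grasp_force: 0.0
```

Emit:
arm_command:
  motion:
    - [[0, 0, 0], [0.044, -0.0315, -0.0077], 100]
    - [[0, 0, 0], [0.088, -0.063, -0.0155], 100]
    - [[0, 0, 0], [0.132, -0.0945, -0.0232], 100]
    - [[0, 0, 0], [0.176, -0.126, -0.031], 100]
    - [[0, 0, 0], [0.22, -0.1575, -0.0387], 100]

```text
clock: 1.6
ee_pos: [500.7, -198.6, 300.6]
tool_rot: [[0.973, 0.231, 0.0], [0.231, -0.973, -0.0], [0.0, 0.0, -1.0]]
contact_force: [0.1, -0.6, 0.1]
width: 88.1
grasp_force: 0.0
```

Emit:
arm_command:
  motion:
    - [[0, 0, 0], [0.0087, -0.0513, 0], 100]
    - [[0, 0, 0], [0.0173, -0.1026, 0.01], 100]
    - [[0, 0, 0], [0.026, -0.1538, 0.02], 100]
    - [[0, 0, 0], [0.0346, -0.205, 0.03], 100]
    - [[0, 0, 0], [0.0433, -0.2564, 0.04], 100]

```text
clock: 2.22
ee_pos: [482.4, 61.0, 260.0]
tool_rot: [[0.973, 0.231, 0.001], [0.231, -0.973, 0.0], [0.001, 0.0, -1.0]]
contact_force: [0.7, 0.1, 0.0]
width: 87.7
grasp_force: 0.0
```

Emit:
arm_command:
  motion:
    - [[0, 0, -7.3], [0.0087, -0.0513, 0.01], 100]
    - [[0, 0, -14.7], [0.0173, -0.1026, 0.02], 100]
    - [[0, 0, -22], [0.026, -0.1538, 0.03], 100]
    - [[0, 0, -29.4], [0.0346, -0.205, 0.05], 100]
    - [[0, 0, -36.7], [0.0433, -0.2564, 0.08], 100]

```text
clock: 2.85
ee_pos: [466.1, 321.1, 180.4]
tool_rot: [[0.639, 0.769, 0.002], [0.769, -0.639, 0.001], [0.003, 0.001, -1.0]]
contact_force: [0.7, -0.2, 0.4]
width: 87.8
grasp_force: 0.0
```

Run:
```python
from h import *
goto((465.8,319.3,80),50);print(state()["clock"])
c=cap("scene");cv2.imwrite("pics/d.png",crop(c,190,160,350,280,5))
```

```text
at [466.1 321.1 180.4] shift [-0.0018  0.0008  0.1004] rot [ 0.05 -0.15  0.29]
2.85
```

View pics/d.png

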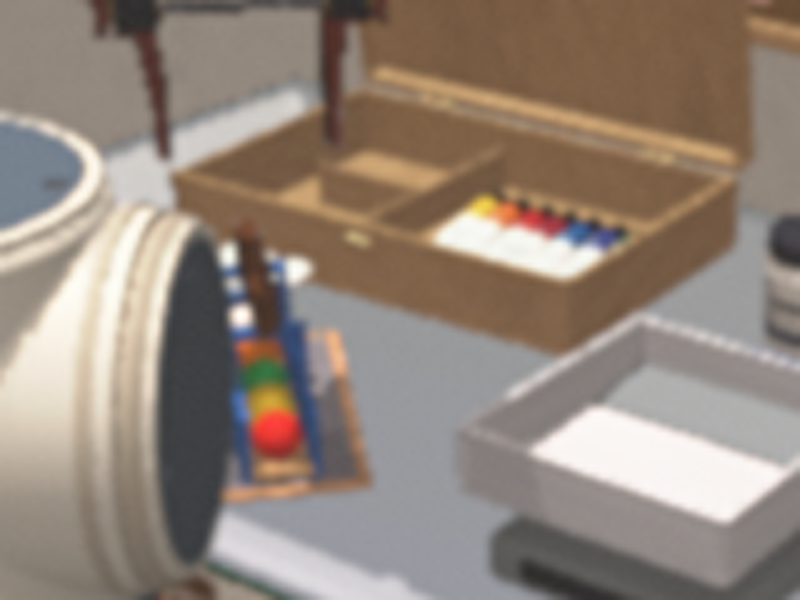

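The fingers straddle the handle (crop 255,270), so I'll descend and grip.

Emit:
arm_command:
  motion:
    - [[0, 0, 0], [0, 0, 0.02], 100]
    - [[0, 0, 0], [-0.001, 0, 0.045], 100]
    - [[0, 0, 0], [-0.001, 0, 0.07], 100]
    - [[0, 0, 0], [-0.001, 0, 0.09], 100]
    - [[0, 0, 0], [-0.001, 0, 0.1], 100]
  newtons: 20

```text
clock: 3.52
ee_pos: [464.5, 317.7, 79.0]
tool_rot: [[0.642, 0.766, -0.001], [0.766, -0.642, -0.001], [-0.001, -0.0, -1.0]]
contact_force: [-0.0, -0.3, -0.9]
width: 87.9
grasp_force: 0.0
```

Emit:
arm_command:
  motion:
    - [[0, 0, 0], [0, 0, 0], 70]
    - [[0, 0, 0], [0, 0, 0], 40]
    - [[0, 0, 0], [0, 0, 0], 20]
    - [[0, 0, 0], [0, 0, 0], 0]
    - [[0, 0, 0], [0, 0, 0], 0]

```text
clock: 4.15
ee_pos: [465.1, 318.2, 80.4]
tool_rot: [[0.642, 0.766, 0.0], [0.766, -0.642, 0.0], [0.001, 0.0, -1.0]]
contact_force: [0.4, 0.2, -0.4]
width: 41.3
grasp_force: 0.0
```

Emit:
arm_command:
  motion:
    - [[0, 0, 0], [0, 0, 0], 0]
    - [[0, 0, 0], [0, 0, 0], 0]
    - [[0, 0, 0], [0, 0, 0], 0]
    - [[0, 0, 0], [0, 0, 0], 0]
    - [[0, 0, 0], [0, 0, 0], 0]
  newtons: 55

```text
clock: 4.78
ee_pos: [464.7, 318.0, 79.8]
tool_rot: [[0.642, 0.766, -0.001], [0.766, -0.642, -0.0], [-0.001, -0.0, -1.0]]
contact_force: [-0.9, 1.4, -2.8]
width: 15.9
grasp_force: 55.0
```

Emit:
arm_command:
  motion:
    - [[0, 0, 0], [0, 0, -0.004], 0]
    - [[0, 0, 0], [0, 0, -0.012], 0]
    - [[0, 0, 0], [0, 0, -0.025], 0]
    - [[0, 0, 0], [0, 0, -0.042], 0]
    - [[0, 0, 0], [0, 0, -0.06], 0]

```text
clock: 5.4
ee_pos: [465.1, 318.1, 141.7]
tool_rot: [[0.642, 0.766, 0.001], [0.766, -0.642, 0.0], [0.001, 0.0, -1.0]]
contact_force: [0.3, -0.2, -7.0]
width: 16.0
grasp_force: 55.0
```

Emit:
arm_command:
  motion:
    - [[0, 0, 0], [0, 0, -0.018], 0]
    - [[0, 0, 0], [0, 0, -0.036], 0]
    - [[0, 0, 0], [0, 0, -0.05], 0]
    - [[0, 0, 0], [0, 0, -0.06], 0]
    - [[0, 0, 0], [0, 0, -0.065], 0]

```text
clock: 6.02
ee_pos: [465.0, 318.1, 205.6]
tool_rot: [[0.642, 0.766, 0.0], [0.766, -0.642, 0.0], [0.0, 0.0, -1.0]]
contact_force: [0.5, -0.8, -6.5]
width: 15.7
grasp_force: 55.0
```

Run:
```python
from h import *
goto((559,116,205),50)
c=cap("scene");d=cap("top");cv2.imwrite("pics/e.png",np.hstack([crop(c,200,140,300,240,4),crop(d,190,210,290,310,4)]))
```

```text
at [465.  318.1 205.6] shift [-0.0946  0.2018  0.0006] rot [ 0.01 -0.02  0.04]
```

View pics/e.png

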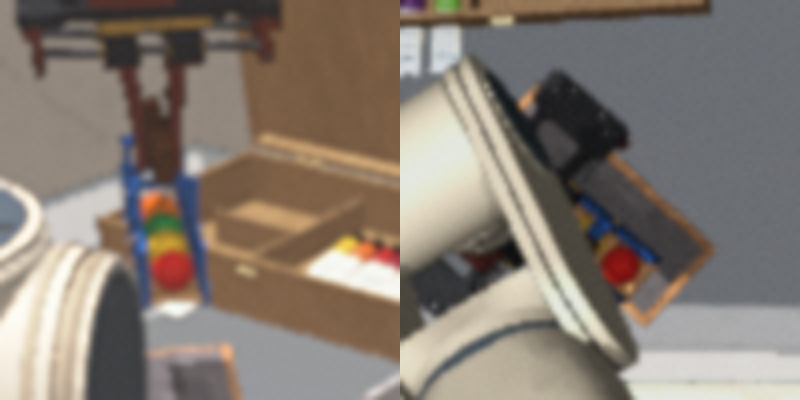

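The cup is lifted level and all the balls are still in place, with red at scene crop (170,268). I'll carry it over to the pan.

Emit:
arm_command:
  motion:
    - [[0, 0, 0], [-0.002, 0.004, 0], 0]
    - [[0, 0, 0], [-0.006, 0.012, 0], 0]
    - [[0, 0, 0], [-0.011, 0.024, 0], 0]
    - [[0, 0, 0], [-0.018, 0.038, 0], 0]
    - [[0, 0, 0], [-0.025, 0.053, 0], 0]

```text
clock: 6.75
ee_pos: [490.1, 263.6, 205.0]
tool_rot: [[0.643, 0.766, -0.0], [0.766, -0.643, -0.0], [-0.0, 0.0, -1.0]]
contact_force: [0.6, -1.4, -6.5]
width: 15.6
grasp_force: 55.0
```

Emit:
arm_command:
  motion:
    - [[0, 0, 0], [-0.007, 0.015, 0], 0]
    - [[0, 0, 0], [-0.014, 0.03, 0], 0]
    - [[0, 0, 0], [-0.021, 0.045, 0], 0]
    - [[0, 0, 0], [-0.028, 0.06, 0], 0]
    - [[0, 0, 0], [-0.035, 0.075, 0], 0]

```text
clock: 7.38
ee_pos: [525.0, 188.9, 205.1]
tool_rot: [[0.642, 0.766, 0.0], [0.766, -0.642, 0.0], [0.0, -0.0, -1.0]]
contact_force: [0.4, -0.1, -6.0]
width: 15.8
grasp_force: 55.0
```

Emit:
arm_command:
  motion:
    - [[0, 0, 0], [-0.007, 0.015, 0], 0]
    - [[0, 0, 0], [-0.014, 0.03, 0], 0]
    - [[0, 0, 0], [-0.021, 0.045, 0], 0]
    - [[0, 0, 0], [-0.027, 0.058, 0], 0]
    - [[0, 0, 0], [-0.031, 0.067, 0], 0]

```text
clock: 8.0
ee_pos: [556.4, 122.2, 205.1]
tool_rot: [[0.643, 0.766, -0.0], [0.766, -0.643, 0.0], [0.0, -0.0, -1.0]]
contact_force: [0.2, -0.9, -6.8]
width: 15.8
grasp_force: 55.0
```

Emit:
arm_command:
  motion:
    - [[0, 0, 0], [-0.002, 0.004, 0.003], 0]
    - [[0, 0, 0], [-0.003, 0.006, 0.007], 0]
    - [[0, 0, 0], [-0.0035, 0.007, 0.012], 0]
    - [[0, 0, 0], [-0.0035, 0.007, 0.016], 0]
    - [[0, 0, 0], [-0.0035, 0.007, 0.018], 0]

```text
clock: 8.62
ee_pos: [558.8, 116.1, 186.6]
tool_rot: [[0.642, 0.767, -0.001], [0.767, -0.642, -0.0], [-0.0, -0.0, -1.0]]
contact_force: [0.2, 0.3, -6.2]
width: 15.8
grasp_force: 55.0
```

Run:
```python
from h import *
s=state();goto((559,116,186),50);print(s["clock"])
R=s["tool_rot"]; lip=s["ee_pos"]+R@np.array([-85,0,66.]);print("lip",lip)
# rotation by a about tool y holding the lip: shift of TCP in start-tool axes
r=np.array([-85,0,66.])
from scipy.spatial.transform import Rotation as Ro
for a in(2,4,6,8,10,12,14,16,18,20,22,24,26,28,30): print(a,np.round((r-Ro.from_rotvec([0,a,0],degrees=True).apply(r))/1e3,4))
c=cap("scene");d=cap("top");cv2.imwrite("pics/f.png",np.hstack([crop(c,250,140,370,290,3.3),crop(d,280,190,400,340,3.3)]))
```

```text
at [558.8 116.1 186.6] shift [0.     0.0002 0.0006] rot [-0.02  0.02  0.06]
8.625
lip [504.22715665  50.92844482 120.67861118]
2 [-0.0024  0.     -0.0029]
4 [-0.0048  0.     -0.0058]
6 [-0.0074  0.     -0.0085]
8 [-0.01    0.     -0.0112]
10 [-0.0128  0.     -0.0138]
12 [-0.0156  0.     -0.0162]
14 [-0.0185  0.     -0.0186]
16 [-0.0215  0.     -0.0209]
18 [-0.0246  0.     -0.023 ]
20 [-0.0277  0.     -0.0251]
22 [-0.0309  0.     -0.027 ]
24 [-0.0342  0.     -0.0289]
26 [-0.0375  0.     -0.0306]
28 [-0.0409  0.     -0.0322]
30 [-0.0444  0.     -0.0337]
```

View pics/f.png

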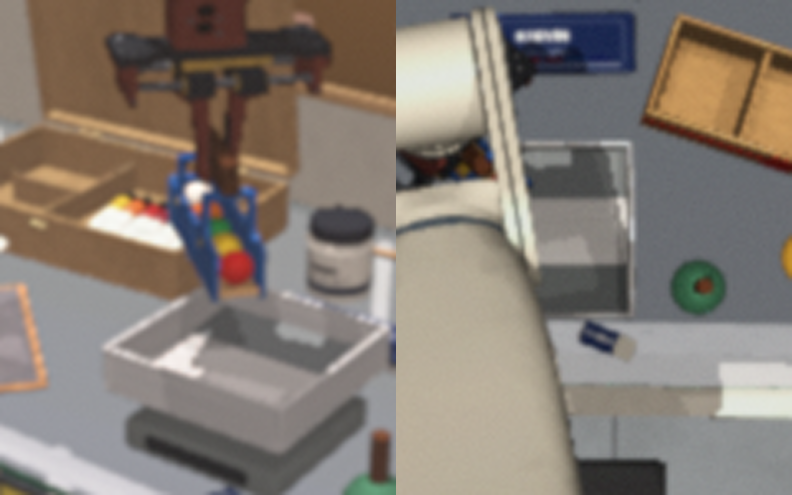

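Emit:
arm_command:
  motion:
    - [[0, 2, 0], [-0.0024, 0, -0.0029], 0]
    - [[0, 4, 0], [-0.0048, 0, -0.0058], 0]
    - [[0, 6, 0], [-0.0074, 0, -0.0085], 0]
    - [[0, 8, 0], [-0.01, 0, -0.0112], 0]
    - [[0, 9, 0], [-0.0114, 0, -0.0125], 0]

```text
clock: 9.35
ee_pos: [551.4, 106.5, 200.0]
tool_rot: [[0.635, 0.766, 0.102], [0.756, -0.643, 0.121], [0.158, 0.0, -0.987]]
contact_force: [-0.1, -0.9, -6.3]
width: 15.9
grasp_force: 55.0
```

Emit:
arm_command:
  motion:
    - [[0, 1, 0], [-0.0012, 0, -0.0015], 0]
    - [[0, 2, 0], [-0.0024, 0, -0.0029], 0]
    - [[0, 3, 0], [-0.0036, 0, -0.0044], 0]
    - [[0, 4, 0], [-0.0048, 0, -0.0058], 0]
    - [[0, 5, 0], [-0.0061, 0, -0.0072], 0]

```text
clock: 9.98
ee_pos: [547.1, 101.7, 205.8]
tool_rot: [[0.623, 0.767, 0.156], [0.744, -0.642, 0.186], [0.243, 0.0, -0.97]]
contact_force: [-0.6, 0.2, -6.7]
width: 15.8
grasp_force: 55.0
```

Emit:
arm_command:
  motion:
    - [[0, 0.5, 0], [-0.0006, 0, -0.0007], 0]
    - [[0, 1, 0], [-0.0012, 0, -0.0015], 0]
    - [[0, 1, 0], [-0.0012, 0, -0.0015], 0]
    - [[0, 1, 0], [-0.0012, 0, -0.0015], 0]
    - [[0, 1, 0], [-0.0012, 0, -0.0015], 0]

```text
clock: 10.6
ee_pos: [546.3, 100.6, 206.9]
tool_rot: [[0.62, 0.767, 0.166], [0.74, -0.642, 0.198], [0.259, 0.0, -0.966]]
contact_force: [-0.5, 0.0, -5.5]
width: 15.9
grasp_force: 55.0
```

Emit:
arm_command:
  motion:
    - [[0, 0, 0], [0, 0, 0], 0]
    - [[0, 0, 0], [0, 0, 0], 0]
    - [[0, 0, 0], [0, 0, 0], 0]
    - [[0, 0, 0], [0, 0, 0], 0]
    - [[0, 0, 0], [0, 0, 0], 0]

```text
clock: 11.22
ee_pos: [546.2, 100.5, 206.9]
tool_rot: [[0.62, 0.766, 0.166], [0.74, -0.642, 0.198], [0.259, 0.0, -0.966]]
contact_force: [0.2, -0.3, -5.9]
width: 15.5
grasp_force: 55.0
```

```bash
cat >> h.py <<'E'
def balls():
    c=cap("scene");H=hsv(c)[170:290,260:370]
    for n,lo,hi in(("red",(0,190,130),(5,255,255)),("yellow",(22,150,110),(32,255,255)),("green",(45,90,50),(80,255,255)),("orange",(7,170,140),(17,255,255))):
        m=cv2.inRange(H,lo,hi);k,_,st,ce=cv2.connectedComponentsWithStats(m)
        print(n,[(np.round(ce[i]+(260,170)).tolist(),int(st[i,4])) for i in range(1,k) if st[i,4]>8])
    return c
E
python3 - <<'E'
from h import *
s=state();print(s["clock"],np.degrees(np.arccos(-s["tool_rot"][2,2])),s["ee_pos"]+s["tool_rot"]@[-85,0,66],s["contact_force"])
c=balls();d=cap("top");cv2.imwrite("pics/g.png",np.hstack([crop(c,250,140,370,290,3.3),crop(d,280,190,400,340,3.3)]))
E
```

```text
11.225 15.000843516101705 [504.46815101  50.65003263 121.16294479] [ 0.235106   -0.32037162 -5.93640733]
red [([329.0, 252.0], 18)]
yellow [([319.0, 211.0], 41)]
green [([318.0, 203.0], 28), ([364.0, 288.0], 30)]
orange [([313.0, 194.0], 21), ([291.0, 202.0], 9)]
```

View pics/g.png

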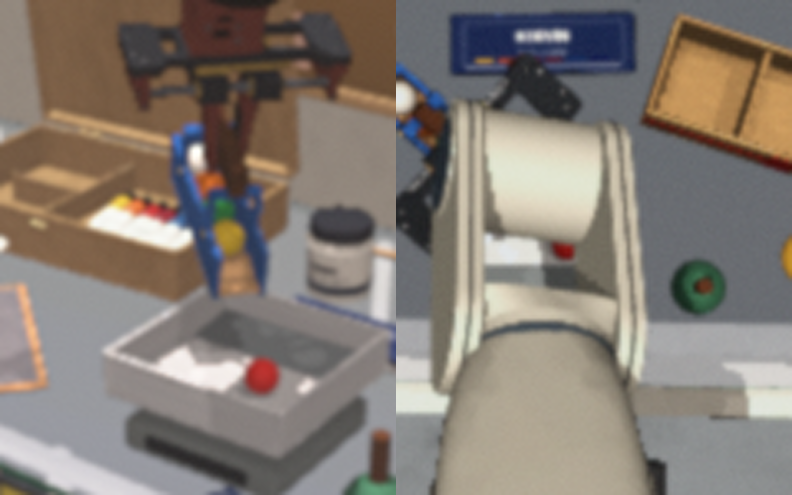

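The red ball is in the pan (scene 329,254) and the other four are still in the cup. Now I'll tilt to 22°.

Emit:
arm_command:
  motion:
    - [[0, 1, 0], [-0.0012, 0, -0.0015], 0]
    - [[0, 2, 0], [-0.0024, 0, -0.0029], 0]
    - [[0, 3, 0], [-0.0036, 0, -0.0044], 0]
    - [[0, 4, 0], [-0.0048, 0, -0.0058], 0]
    - [[0, 5, 0], [-0.0061, 0, -0.0072], 0]

```text
clock: 11.95
ee_pos: [541.2, 94.4, 212.4]
tool_rot: [[0.603, 0.766, 0.221], [0.72, -0.642, 0.263], [0.343, 0.0, -0.939]]
contact_force: [-0.3, 1.2, -6.4]
width: 16.0
grasp_force: 55.0
```

Emit:
arm_command:
  motion:
    - [[0, 0.5, 0], [-0.0006, 0, -0.0007], 0]
    - [[0, 1, 0], [-0.0012, 0, -0.0015], 0]
    - [[0, 1.5, 0], [-0.0018, 0, -0.0022], 0]
    - [[0, 2, 0], [-0.0024, 0, -0.0029], 0]
    - [[0, 2, 0], [-0.0024, 0, -0.0029], 0]

```text
clock: 12.58
ee_pos: [539.0, 92.0, 214.1]
tool_rot: [[0.596, 0.766, 0.241], [0.711, -0.642, 0.287], [0.375, -0.0, -0.927]]
contact_force: [0.8, -0.5, -6.6]
width: 15.7
grasp_force: 55.0
```

Emit:
arm_command:
  motion:
    - [[0, 0, 0], [0, 0, 0], 0]
    - [[0, 0, 0], [0, 0, 0], 0]
    - [[0, 0, 0], [0, 0, 0], 0]
    - [[0, 0, 0], [0, 0, 0], 0]
    - [[0, 0, 0], [0, 0, 0], 0]

```text
clock: 13.2
ee_pos: [539.2, 92.1, 214.2]
tool_rot: [[0.595, 0.766, 0.241], [0.711, -0.642, 0.287], [0.375, 0.0, -0.927]]
contact_force: [-0.3, -0.5, -4.7]
width: 16.0
grasp_force: 55.0
```

Emit:
arm_command:
  motion:
    - [[0, 0, 0], [0, 0, 0], 0]
    - [[0, 0, 0], [0, 0, 0], 0]
    - [[0, 0, 0], [0, 0, 0], 0]
    - [[0, 0, 0], [0, 0, 0], 0]
    - [[0, 0, 0], [0, 0, 0], 0]

```text
clock: 13.82
ee_pos: [539.2, 92.1, 214.2]
tool_rot: [[0.596, 0.766, 0.241], [0.711, -0.642, 0.287], [0.375, 0.0, -0.927]]
contact_force: [-0.1, 0.2, -5.4]
width: 15.4
grasp_force: 55.0
```

Run:
```python
from h import *
s=state();print(s["clock"],np.degrees(np.arccos(-s["tool_rot"][2,2])),s["ee_pos"]+s["tool_rot"]@[-85,0,66],s["contact_force"])
c=balls();cv2.imwrite("pics/i.png",crop(c,250,140,370,290,3.3))
```

```text
13.825 22.000129030917993 [504.43025951  50.60318459 121.14676978] [-0.08210476  0.17792085 -5.44506895]
red [([331.0, 256.0], 15)]
yellow [([323.0, 247.0], 53)]
green [([318.0, 203.0], 17)]
orange [([313.0, 193.0], 29), ([291.0, 202.0], 11)]
```

Yellow has dropped to (323,247) and green is still in the cup. Now to 29°.

Emit:
arm_command:
  motion:
    - [[0, 1, 0], [-0.0012, 0, -0.0015], 0]
    - [[0, 2, 0], [-0.0024, 0, -0.0029], 0]
    - [[0, 3, 0], [-0.0036, 0, -0.0044], 0]
    - [[0, 4, 0], [-0.0048, 0, -0.0058], 0]
    - [[0, 5, 0], [-0.0061, 0, -0.0072], 0]

```text
clock: 14.5
ee_pos: [533.7, 85.5, 218.7]
tool_rot: [[0.572, 0.766, 0.292], [0.682, -0.642, 0.349], [0.455, 0.0, -0.89]]
contact_force: [-0.1, -0.7, -5.4]
width: 15.7
grasp_force: 55.0
```

Emit:
arm_command:
  motion:
    - [[0, 0.5, 0], [-0.0006, 0, -0.0007], 0]
    - [[0, 1, 0], [-0.0012, 0, -0.0015], 0]
    - [[0, 1.5, 0], [-0.0018, 0, -0.0022], 0]
    - [[0, 2, 0], [-0.0024, 0, -0.0029], 0]
    - [[0, 2, 0], [-0.0024, 0, -0.0029], 0]

```text
clock: 15.12
ee_pos: [531.5, 82.9, 220.0]
tool_rot: [[0.562, 0.766, 0.311], [0.67, -0.642, 0.372], [0.485, -0.0, -0.875]]
contact_force: [-0.0, -0.1, -5.0]
width: 16.1
grasp_force: 55.0
```

Emit:
arm_command:
  motion:
    - [[0, 0, 0], [0, 0, 0], 0]
    - [[0, 0, 0], [0, 0, 0], 0]
    - [[0, 0, 0], [0, 0, 0], 0]
    - [[0, 0, 0], [0, 0, 0], 0]
    - [[0, 0, 0], [0, 0, 0], 0]

```text
clock: 15.75
ee_pos: [531.7, 83.0, 220.2]
tool_rot: [[0.562, 0.766, 0.312], [0.67, -0.642, 0.372], [0.485, 0.0, -0.875]]
contact_force: [-0.2, 0.6, -5.2]
width: 15.7
grasp_force: 55.0
```

Emit:
arm_command:
  motion:
    - [[0, 0, 0], [0, 0, 0], 0]
    - [[0, 0, 0], [0, 0, 0], 0]
    - [[0, 0, 0], [0, 0, 0], 0]
    - [[0, 0, 0], [0, 0, 0], 0]
    - [[0, 0, 0], [0, 0, 0], 0]

```text
clock: 16.38
ee_pos: [531.5, 83.0, 220.0]
tool_rot: [[0.562, 0.766, 0.311], [0.67, -0.642, 0.372], [0.485, -0.0, -0.875]]
contact_force: [-0.5, 0.1, -5.4]
width: 15.6
grasp_force: 55.0
```

Run:
```python
from h import *
s=state();print(s["clock"],np.degrees(np.arccos(-s["tool_rot"][2,2])),s["contact_force"])
c=balls();cv2.imwrite("pics/j.png",crop(c,250,140,370,290,3.9))
```

```text
16.375 28.997515663386423 [-0.45161005  0.09643598 -5.36385962]
red [([338.0, 259.0], 13)]
yellow [([323.0, 248.0], 47)]
green [([327.0, 255.0], 71)]
orange [([313.0, 189.0], 20), ([291.0, 202.0], 10)]
```

View pics/j.png

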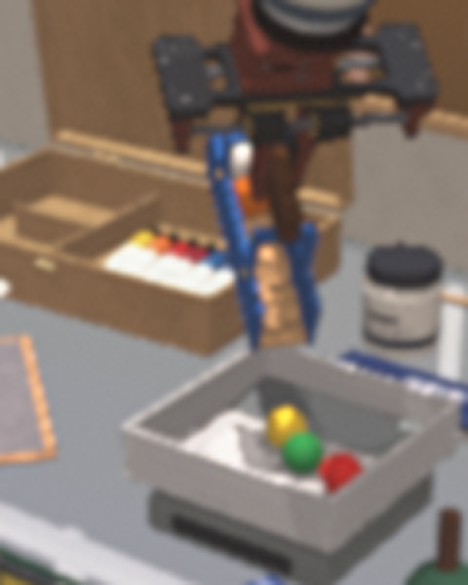

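Red, yellow and green are in the pan (crop (340,470), (285,425) and (302,452)), and orange and white stay in the cup. I'll turn it upright and take it back to the mat.

Emit:
arm_command:
  motion:
    - [[0, -2.9, 0], [0.0032, 0, 0.0044], 0]
    - [[0, -5.8, 0], [0.0062, 0, 0.0089], 0]
    - [[0, -8.7, 0], [0.009, 0, 0.0136], 0]
    - [[0, -11.6, 0], [0.0115, 0, 0.0184], 0]
    - [[0, -14.5, 0], [0.0138, 0, 0.0234], 0]

```text
clock: 17.05
ee_pos: [546.7, 101.2, 206.3]
tool_rot: [[0.622, 0.766, 0.16], [0.742, -0.642, 0.191], [0.249, -0.0, -0.969]]
contact_force: [-0.1, 0.1, -4.6]
width: 15.5
grasp_force: 55.0
```

Emit:
arm_command:
  motion:
    - [[0, -2.9, 0], [0.0032, 0, 0.0044], 0]
    - [[0, -5.8, 0], [0.0062, 0, 0.0089], 0]
    - [[0, -8.7, 0], [0.009, 0, 0.0136], 0]
    - [[0, -11.6, 0], [0.0115, 0, 0.0184], 0]
    - [[0, -14.5, 0], [0.0138, 0, 0.0234], 0]

```text
clock: 17.68
ee_pos: [559.1, 116.1, 187.0]
tool_rot: [[0.643, 0.766, -0.001], [0.766, -0.643, -0.001], [-0.001, -0.0, -1.0]]
contact_force: [0.7, 0.5, -5.3]
width: 15.7
grasp_force: 55.0
```

Emit:
arm_command:
  motion:
    - [[0, 0, 0], [0, 0, -0.003], 0]
    - [[0, 0, 0], [0, 0, -0.008], 0]
    - [[0, 0, 0], [0, 0, -0.013], 0]
    - [[0, 0, 0], [0, 0, -0.017], 0]
    - [[0, 0, 0], [0, 0, -0.02], 0]

```text
clock: 18.3
ee_pos: [559.0, 115.5, 207.7]
tool_rot: [[0.643, 0.766, 0.001], [0.766, -0.643, 0.0], [0.001, 0.0, -1.0]]
contact_force: [-0.4, 0.2, -5.3]
width: 15.5
grasp_force: 55.0
```

```bash
python3 -c "
from h import *
goto((473,320,205),50);goto((473,320,205))"
```

```text
at [559.  115.5 207.7] shift [ 0.1014 -0.1973  0.0027] rot [ 0.02 -0.04  0.02]
at [559.  115.5 207.7] shift [ 0.1014 -0.1973  0.0027] rot [ 0.02 -0.04 -0.  ]
```

Emit:
arm_command:
  motion:
    - [[0, 0, 0], [0.002, -0.004, 0], 0]
    - [[0, 0, 0], [0.006, -0.012, 0], 0]
    - [[0, 0, 0], [0.012, -0.023, 0], 0]
    - [[0, 0, 0], [0.019, -0.037, 0], 0]
    - [[0, 0, 0], [0.026, -0.051, 0], 0]

```text
clock: 18.92
ee_pos: [535.9, 169.7, 207.0]
tool_rot: [[0.642, 0.767, -0.0], [0.767, -0.642, 0.0], [-0.0, -0.0, -1.0]]
contact_force: [0.2, 0.5, -4.5]
width: 15.7
grasp_force: 55.0
```

Emit:
arm_command:
  motion:
    - [[0, 0, 0], [0.0075, -0.0146, 0], 0]
    - [[0, 0, 0], [0.015, -0.0292, 0], 0]
    - [[0, 0, 0], [0.0225, -0.0438, 0], 0]
    - [[0, 0, 0], [0.03, -0.0584, 0], 0]
    - [[0, 0, 0], [0.0375, -0.073, 0], 0]

```text
clock: 19.55
ee_pos: [504.2, 245.0, 207.1]
tool_rot: [[0.642, 0.766, 0.0], [0.766, -0.642, -0.0], [-0.0, 0.0, -1.0]]
contact_force: [0.0, -0.2, -5.0]
width: 15.3
grasp_force: 55.0
```

Emit:
arm_command:
  motion:
    - [[0, 0, 0], [0.0075, -0.0146, 0], 0]
    - [[0, 0, 0], [0.015, -0.0292, 0], 0]
    - [[0, 0, 0], [0.0225, -0.0438, 0], 0]
    - [[0, 0, 0], [0.03, -0.058, 0], 0]
    - [[0, 0, 0], [0.035, -0.068, 0], 0]

```text
clock: 20.18
ee_pos: [474.6, 315.5, 207.1]
tool_rot: [[0.642, 0.767, 0.0], [0.767, -0.642, 0.0], [0.0, -0.0, -1.0]]
contact_force: [-0.1, 0.5, -5.1]
width: 15.8
grasp_force: 55.0
```

Emit:
arm_command:
  motion:
    - [[0, 0, 0], [0.002, -0.004, 0.005], 0]
    - [[0, 0, 0], [0.0029, -0.0053, 0.015], 0]
    - [[0, 0, 0], [0.0029, -0.0053, 0.03], 0]
    - [[0, 0, 0], [0.0029, -0.0053, 0.045], 0]
    - [[0, 0, 0], [0.0029, -0.0053, 0.06], 0]

```text
clock: 20.8
ee_pos: [472.7, 319.7, 145.6]
tool_rot: [[0.643, 0.766, -0.001], [0.766, -0.643, -0.0], [-0.001, -0.0, -1.0]]
contact_force: [1.2, -0.5, -3.8]
width: 15.8
grasp_force: 55.0
```

Emit:
arm_command:
  motion:
    - [[0, 0, 0], [0, 0, 0.015], 0]
    - [[0, 0, 0], [0, 0, 0.03], 0]
    - [[0, 0, 0], [0, 0, 0.042], 0]
    - [[0, 0, 0], [0, 0, 0.052], 0]
    - [[0, 0, 0], [0, 0, 0.058], 0]

```text
clock: 21.42
ee_pos: [472.8, 320.1, 88.5]
tool_rot: [[0.642, 0.766, -0.0], [0.766, -0.642, -0.0], [-0.0, -0.0, -1.0]]
contact_force: [1.2, 0.2, -5.5]
width: 15.7
grasp_force: 55.0
```

```bash
python3 -c "
from h import *
goto((473,320,80),50)"
```

```text
at [472.8 320.1  88.5] shift [0.     0.0002 0.0085] rot [-0.    0.02  0.04]
```

Emit:
arm_command:
  motion:
    - [[0, 0, 0], [0, 0, 0.003], 0]
    - [[0, 0, 0], [0, 0, 0.005], 0]
    - [[0, 0, 0], [0, 0, 0.007], 0]
    - [[0, 0, 0], [0, 0, 0.0085], 0]
    - [[0, 0, 0], [0, 0, 0.0085], 0]

```text
clock: 22.05
ee_pos: [472.8, 320.1, 80.6]
tool_rot: [[0.642, 0.766, 0.0], [0.766, -0.642, 0.0], [0.0, -0.0, -1.0]]
contact_force: [-1.7, 0.4, -5.6]
width: 15.8
grasp_force: 55.0
```

Emit:
arm_command:
  motion:
    - [[0, 0, 0], [0, 0, 0], 10]
    - [[0, 0, 0], [0, 0, 0], 25]
    - [[0, 0, 0], [0, 0, 0], 40]
    - [[0, 0, 0], [0, 0, 0], 60]
    - [[0, 0, 0], [0, 0, 0], 80]
  newtons: 20

```text
clock: 22.68
ee_pos: [473.0, 320.2, 80.8]
tool_rot: [[0.642, 0.766, 0.0], [0.766, -0.642, 0.0], [0.0, 0.0, -1.0]]
contact_force: [-0.7, 0.3, -0.7]
width: 48.4
grasp_force: 0.0
```

Emit:
arm_command:
  motion:
    - [[0, 0, 0], [0, 0, -0.01], 80]
    - [[0, 0, 0], [0, 0, -0.03], 80]
    - [[0, 0, 0], [0, 0, -0.06], 80]
    - [[0, 0, 0], [0, 0, -0.1], 60]
    - [[0, 0, 0], [0, 0, -0.15], 45]

```text
clock: 23.3
ee_pos: [472.3, 319.8, 231.9]
tool_rot: [[0.642, 0.766, -0.001], [0.766, -0.642, -0.001], [-0.001, -0.0, -1.0]]
contact_force: [0.4, 0.8, -0.5]
width: 53.8
grasp_force: 0.0
```

```bash
python3 -c "
from h import *
goto((450,-20,260),50);goto((430,-130.5,190),13)"
```

```text
at [472.3 319.8 231.9] shift [-0.2748  0.2011 -0.0279] rot [-0.02  0.07  0.04]
at [472.3 319.8 231.9] shift [-0.3722  0.2568  0.0422] rot [ 0.    0.08 37.04]
```

Emit:
arm_command:
  motion:
    - [[0, 0, 0], [-0.03, 0.025, 0], 45]
    - [[0, 0, 0], [-0.07, 0.06, 0], 45]
    - [[0, 0, 0], [-0.11, 0.092, 0], 45]
    - [[0, 0, 0], [-0.135, 0.113, 0], 45]
    - [[0, 0, 0], [-0.145, 0.122, 0], 45]

```text
clock: 23.92
ee_pos: [473.2, 129.3, 231.3]
tool_rot: [[0.644, 0.765, 0.001], [0.765, -0.644, 0.0], [0.001, 0.0, -1.0]]
contact_force: [-0.1, 1.0, -0.4]
width: 39.2
grasp_force: 0.0
```

```bash
cat >> h.py <<'E'
def pears(names=("green","yellow","red")):
    t,s=cap("top"),cap("scene");C=dict(green=((60,90,40),(85,255,200)),yellow=((18,140,120),(32,255,255)),red=((0,190,110),(8,255,255)))
    for n in names:
        o=[]
        for c,(x0,y0,x1,y1) in((t,(352,240,455,290)),(s,(345,275,465,345))):
            m=cv2.inRange(hsv(c)[y0:y1,x0:x1],*C[n]);k=cv2.findContours(m,0,2)[0]
            if not k:continue
            k=max(k,key=cv2.contourArea);(u,v),r=cv2.minEnclosingCircle(k);o.append((u+x0,v+y0,round(r,1)))
        print(n,o,"top@24",np.round(onz(t,*o[0][:2],24)[:2],1),"two",np.round(two(t,o[0][:2],s,o[1][:2])[0],1) if len(o)>1 else "")
    return t,s
E
python3 - <<'E'
from h import *
t,s=pears();print(state()["clock"])
cv2.imwrite("pics/k.png",np.vstack([crop(t,190,180,450,290,2.7),crop(s,200,170,460,280,2.7)]))
goto((430,-130.5,190),-30)
E
```

```text
green [(371.04999923706055, 276.63999938964844, 7.4), (364.0, 290.0, 8.1)] top@24 [ 430.1 -130.5] two [ 430.2 -130.3   30.3]
yellow [(404.6666679382324, 267.5833339691162, 8.1), (409.5, 302.5, 10.8)] top@24 [ 461.8 -242.8] two [ 461.6 -242.7   22.4]
red [(431.23213958740234, 274.2946434020996, 7.4), (440.5, 318.0, 10.0)] top@24 [ 440.6 -331.4] two [ 440.5 -330.3   28.3]
24.025
at [473.5 130.1 231.1] shift [-0.2275  0.1344  0.041 ] rot [-1.000e-02 -5.000e-02  7.994e+01]
```

View pics/k.png

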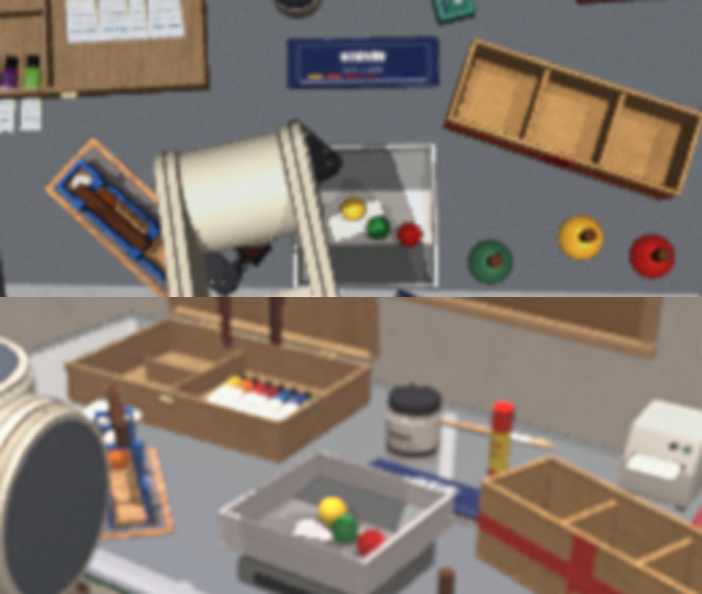

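The cup stands upright on its mat with two balls, and three balls lie in the pan. Next is the green pear, top pixel (371,277).

Emit:
arm_command:
  motion:
    - [[0, 0, -5], [-0.045, 0.027, 0], 45]
    - [[0, 0, -10], [-0.095, 0.056, 0.01], 45]
    - [[0, 0, -15], [-0.145, 0.086, 0.02], 45]
    - [[0, 0, -20], [-0.195, 0.115, 0.03], 45]
    - [[0, 0, -22], [-0.2275, 0.1344, 0.041], 45]

```text
clock: 24.65
ee_pos: [430.6, -131.2, 189.6]
tool_rot: [[0.307, 0.952, 0.001], [0.952, -0.307, -0.0], [0.0, 0.001, -1.0]]
contact_force: [0.9, 0.0, 0.2]
width: 39.6
grasp_force: 0.0
```

```bash
python3 -c "
from h import *
goto((430.5,-130.3,53),72);print(state()['q'])
c=cap('scene');cv2.imwrite('pics/l.png',crop(c,310,200,430,310,5))"
```

```text
at [ 430.6 -131.2  189.6] shift [ 0.0008 -0.0005  0.1366] rot [ 0.06 -0.01  0.13]
[-1.84668297e+01  1.22480233e+01  1.16411209e+02  1.36533352e-02
  5.12821849e+01 -6.07710642e-01]
```

View pics/l.png

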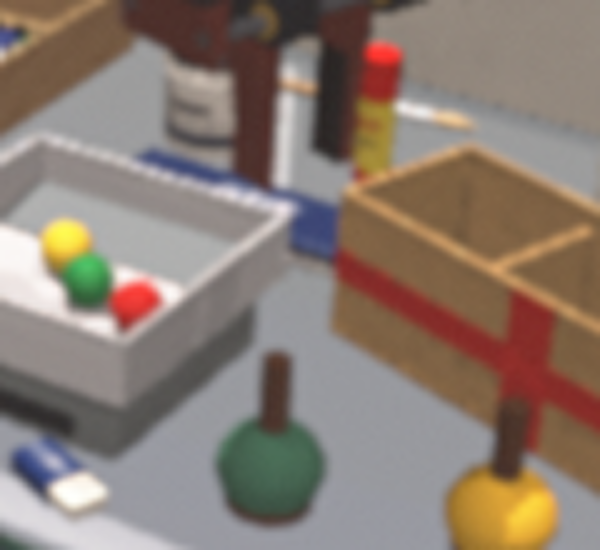

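The gripper is above the green pear's stem (crop 275,385) and lined up, so I'll descend and grip.

Emit:
arm_command:
  motion:
    - [[0, 0, 0], [0.0008, -0.0005, 0.035], 45]
    - [[0, 0, 0], [0.0008, -0.0005, 0.07], 45]
    - [[0, 0, 0], [0.0008, -0.0005, 0.1], 45]
    - [[0, 0, 0], [0.0008, -0.0005, 0.125], 45]
    - [[0, 0, 0], [0.0008, -0.0005, 0.1366], 45]

```text
clock: 25.32
ee_pos: [430.1, -128.1, 51.8]
tool_rot: [[0.307, 0.952, -0.001], [0.952, -0.307, 0.001], [0.0, -0.002, -1.0]]
contact_force: [-0.7, 0.2, 0.2]
width: 39.9
grasp_force: 0.0
```

Emit:
arm_command:
  motion:
    - [[0, 0, 0], [0, 0, 0], 35]
    - [[0, 0, 0], [0, 0, 0], 20]
    - [[0, 0, 0], [0, 0, 0], 0]
    - [[0, 0, 0], [0, 0, 0], 0]
    - [[0, 0, 0], [0, 0, 0], 0]
  newtons: 15

```text
clock: 25.95
ee_pos: [430.7, -129.4, 53.7]
tool_rot: [[0.309, 0.951, 0.002], [0.951, -0.309, -0.0], [0.0, 0.002, -1.0]]
contact_force: [0.2, 1.1, 6.3]
width: 16.1
grasp_force: 15.0
```

Emit:
arm_command:
  motion:
    - [[0, 0, 0], [0, 0, 0], 0]
    - [[0, 0, 0], [0, 0, 0], 0]
    - [[0, 0, 0], [0, 0, -0.005], 0]
    - [[0, 0, 0], [0, 0, -0.015], 0]
    - [[0, 0, 0], [0, 0, -0.03], 0]
  newtons: 20

```text
clock: 26.58
ee_pos: [429.5, -129.0, 83.6]
tool_rot: [[0.308, 0.951, -0.001], [0.951, -0.308, 0.0], [0.0, -0.001, -1.0]]
contact_force: [-0.1, 1.0, -0.5]
width: 15.4
grasp_force: 20.0
```

Emit:
arm_command:
  motion:
    - [[0, 0, 0], [0, 0, -0.02], 0]
    - [[0, 0, 0], [0, 0, -0.045], 0]
    - [[0, 0, 0], [0, 0, -0.07], 0]
    - [[0, 0, 0], [0, 0, -0.09], 0]
    - [[0, 0, 0], [0, 0, -0.1], 0]

```text
clock: 27.2
ee_pos: [430.3, -129.3, 184.7]
tool_rot: [[0.308, 0.951, 0.002], [0.951, -0.308, -0.001], [-0.0, 0.002, -1.0]]
contact_force: [0.5, -0.2, -1.2]
width: 15.4
grasp_force: 20.0
```

```bash
python3 -c "
from h import *
goto((631.8,-135.9,183),72);print(state()['contact_force'],state()['width'])"
```

```text
at [ 430.3 -129.3  184.7] shift [0.0558 0.1937 0.0022] rot [0.13 0.   0.04]
[ 0.52696561 -0.20507714 -1.22277598] 15.356531206957852
```

Emit:
arm_command:
  motion:
    - [[0, 0, 0], [0.003, 0.01, 0], 0]
    - [[0, 0, 0], [0.008, 0.028, 0], 0]
    - [[0, 0, 0], [0.0145, 0.05, 0], 0]
    - [[0, 0, 0], [0.0215, 0.075, 0], 0]
    - [[0, 0, 0], [0.029, 0.1, 0], 0]

```text
clock: 27.82
ee_pos: [535.6, -132.3, 181.7]
tool_rot: [[0.308, 0.951, -0.001], [0.951, -0.308, 0.0], [-0.0, -0.001, -1.0]]
contact_force: [0.4, 0.2, -0.4]
width: 15.7
grasp_force: 20.0
```

Emit:
arm_command:
  motion:
    - [[0, 0, 0], [0.007, 0.025, 0], 0]
    - [[0, 0, 0], [0.014, 0.05, 0], 0]
    - [[0, 0, 0], [0.021, 0.073, 0], 0]
    - [[0, 0, 0], [0.025, 0.088, 0], 0]
    - [[0, 0, 0], [0.0268, 0.0937, 0.002], 0]

```text
clock: 28.45
ee_pos: [632.2, -135.7, 180.0]
tool_rot: [[0.308, 0.951, -0.001], [0.951, -0.308, 0.0], [-0.0, -0.001, -1.0]]
contact_force: [-0.1, 0.3, -2.0]
width: 15.5
grasp_force: 20.0
```

```bash
python3 -c "
from h import *
goto((631.8,-135.9,183),72);print(state()['contact_force'],state()['width'])
c=cap('scene');print(proj(c,(631.8,-135.9,130)));d=cap('top');cv2.imwrite('pics/m.png',np.hstack([crop(c,360,160,500,300,2.85),crop(d,340,150,480,290,2.85)]))"
```

```text
at [ 632.2 -135.7  180. ] shift [-0.0004 -0.0003 -0.003 ] rot [-0.05  0.    0.06]
[-0.07974748  0.31150485 -2.04298345] 15.476970483186076
[405.71396983 226.98860296]
```

View pics/m.png

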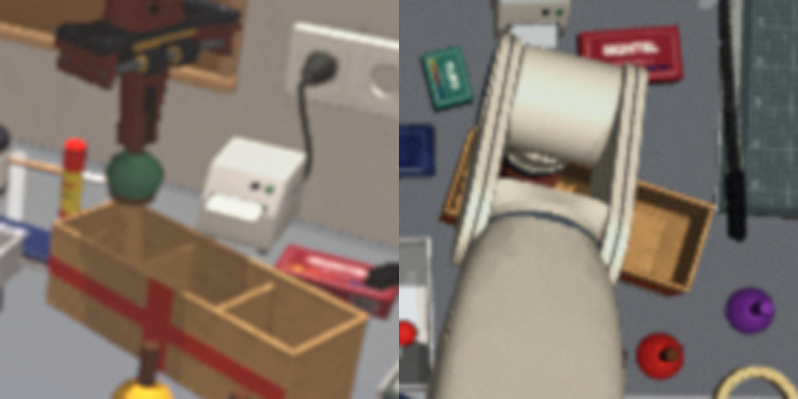

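The pear hangs over cell 2 (scene crop 135,175). Lowering gently.

Emit:
arm_command:
  motion:
    - [[0, 0, 0], [0, 0, 0.01], 0]
    - [[0, 0, 0], [0, 0, 0.025], 0]
    - [[0, 0, 0], [0, 0, 0.04], 0]
    - [[0, 0, 0], [0, 0, 0.055], 0]
    - [[0, 0, 0], [0, 0, 0.07], 0]

```text
clock: 29.18
ee_pos: [631.1, -135.8, 109.7]
tool_rot: [[0.308, 0.951, -0.0], [0.951, -0.308, 0.0], [-0.0, -0.0, -1.0]]
contact_force: [-0.1, -0.4, -1.4]
width: 15.4
grasp_force: 20.0
```

Emit:
arm_command:
  motion:
    - [[0, 0, 0], [0, 0, 0.014], 0]
    - [[0, 0, 0], [0, 0, 0.026], 0]
    - [[0, 0, 0], [0, 0, 0.036], 0]
    - [[0, 0, 0], [0, 0, 0.043], 0]
    - [[0, 0, 0], [0, 0, 0.047], 0]

```text
clock: 29.8
ee_pos: [631.4, -135.8, 63.6]
tool_rot: [[0.308, 0.951, -0.0], [0.951, -0.308, 0.0], [0.0, -0.0, -1.0]]
contact_force: [-0.8, -0.7, -1.0]
width: 15.5
grasp_force: 20.0
```

Emit:
arm_command:
  motion:
    - [[0, 0, 0], [0, 0, 0.001], 0]
    - [[0, 0, 0], [0, 0, 0.002], 0]
    - [[0, 0, 0], [0, 0, 0.003], 0]
    - [[0, 0, 0], [0, 0, 0.003], 0]
    - [[0, 0, 0], [0, 0, 0.003], 0]

```text
clock: 30.42
ee_pos: [631.4, -135.8, 61.1]
tool_rot: [[0.308, 0.951, 0.0], [0.951, -0.308, -0.0], [0.0, 0.0, -1.0]]
contact_force: [0.5, 0.5, -0.9]
width: 15.6
grasp_force: 20.0
```

Emit:
arm_command:
  motion:
    - [[0, 0, 0], [0, 0, 0.0005], 0]
    - [[0, 0, 0], [0, 0, 0.001], 0]
    - [[0, 0, 0], [0, 0, 0.0015], 0]
    - [[0, 0, 0], [0, 0, 0.002], 0]
    - [[0, 0, 0], [0, 0, 0.002], 0]

```text
clock: 31.05
ee_pos: [631.3, -135.8, 58.9]
tool_rot: [[0.308, 0.951, -0.0], [0.951, -0.308, 0.0], [-0.0, -0.0, -1.0]]
contact_force: [-0.8, 0.0, -1.9]
width: 15.5
grasp_force: 20.0
```

Emit:
arm_command:
  motion:
    - [[0, 0, 0], [0, 0, 0.0005], 0]
    - [[0, 0, 0], [0, 0, 0.001], 0]
    - [[0, 0, 0], [0, 0, 0.001], 0]
    - [[0, 0, 0], [0, 0, 0.001], 0]
    - [[0, 0, 0], [0, 0, 0.001], 0]

```text
clock: 31.68
ee_pos: [631.5, -135.8, 58.8]
tool_rot: [[0.308, 0.951, 0.0], [0.951, -0.308, -0.0], [0.0, 0.0, -1.0]]
contact_force: [-1.8, -0.0, 4.6]
width: 16.0
grasp_force: 20.0
```

The pear is on the floor (4.6 N), so I'll release and back off.

Emit:
arm_command:
  motion:
    - [[0, 0, 0], [0, 0, 0], 25]
    - [[0, 0, 0], [0, 0, 0], 40]
    - [[0, 0, 0], [0, 0, 0], 45]
    - [[0, 0, 0], [0, 0, 0], 45]
    - [[0, 0, 0], [0, 0, 0], 45]

```text
clock: 32.3
ee_pos: [631.3, -135.8, 57.9]
tool_rot: [[0.308, 0.951, -0.0], [0.951, -0.308, 0.0], [0.0, -0.0, -1.0]]
contact_force: [-0.2, 1.1, -0.3]
width: 39.2
grasp_force: 0.0
```

Emit:
arm_command:
  motion:
    - [[0, 0, 0], [0, 0, -0.01], 45]
    - [[0, 0, 0], [0, 0, -0.03], 45]
    - [[0, 0, 0], [0, 0, -0.06], 45]
    - [[0, 0, 0], [0, 0, -0.1], 45]
    - [[0, 0, 0], [0, 0, -0.14], 45]

```text
clock: 32.92
ee_pos: [631.5, -135.8, 200.9]
tool_rot: [[0.308, 0.951, 0.001], [0.951, -0.308, -0.0], [0.0, 0.001, -1.0]]
contact_force: [-0.1, -0.8, 0.4]
width: 39.7
grasp_force: 0.0
```

Emit:
arm_command:
  motion:
    - [[0, 0, 0], [0.01, -0.03, 0], 45]
    - [[0, 0, 0], [0.02, -0.07, 0], 45]
    - [[0, 0, 0], [0.03, -0.11, 0], 45]
    - [[0, 0, 0], [0.04, -0.14, 0], 45]
    - [[0, 0, 0], [0.05, -0.16, 0], 45]

```text
clock: 33.55
ee_pos: [493.9, -38.2, 199.4]
tool_rot: [[0.308, 0.951, 0.002], [0.951, -0.308, -0.0], [0.0, 0.002, -1.0]]
contact_force: [-0.0, 0.8, 1.3]
width: 39.9
grasp_force: 0.0
```

Run:
```python
from h import *
t,s=pears(("yellow","red"));print(state()["clock"])
goto((462,-242.2,190),72)
cv2.imwrite("pics/n.png",np.hstack([crop(s,340,190,480,340,2.8),crop(t,340,150,480,300,2.8)]))
```

```text
yellow [(404.69811248779297, 267.5283012390137, 8.1), (409.5, 302.5, 10.8)] top@24 [ 462.  -242.9] two [ 461.8 -242.7   22.3]
red [(431.23213958740234, 274.2946434020996, 7.4), (440.5, 318.5, 9.8)] top@24 [ 440.6 -331.4] two [ 440.5 -330.5   27. ]
33.65
at [493.7 -37.8 198.9] shift [-0.2042  0.0326  0.0089] rot [ 0.03 -0.02  0.11]
```

View pics/n.png

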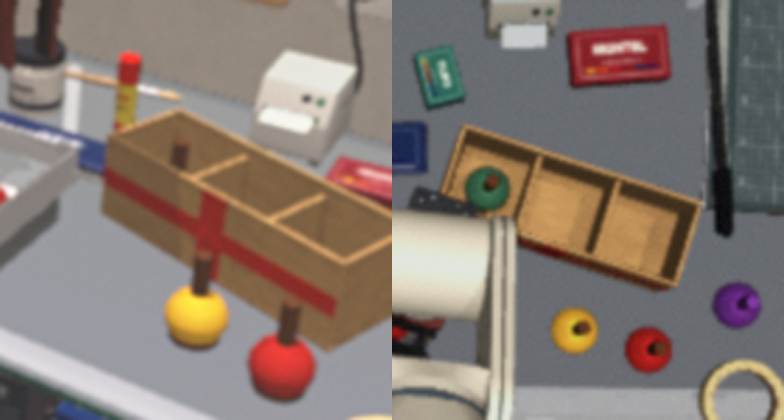

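The green pear stands in cell 2, and yellow and red haven't moved. I count 15 picture views, one over the limit of 14, so from here I'll work from numbers only. Yellow is next.

Emit:
arm_command:
  motion:
    - [[0, 0, 0], [-0.04, 0.0065, 0.002], 45]
    - [[0, 0, 0], [-0.085, 0.0135, 0.004], 45]
    - [[0, 0, 0], [-0.13, 0.021, 0.006], 45]
    - [[0, 0, 0], [-0.175, 0.028, 0.008], 45]
    - [[0, 0, 0], [-0.2045, 0.0326, 0.009], 45]

```text
clock: 34.28
ee_pos: [463.3, -246.4, 189.4]
tool_rot: [[0.31, 0.951, 0.001], [0.951, -0.31, -0.001], [-0.001, 0.002, -1.0]]
contact_force: [-0.8, -0.4, -0.1]
width: 39.2
grasp_force: 0.0
```

```bash
python3 -c "
from h import *
pears(('yellow','red'));goto((462,-242.4,54),72)"
```

```text
yellow [(404.34375, 266.7421875, 7.4), (409.83333587646484, 302.55555534362793, 10.5)] top@24 [ 464.6 -241.8] two [ 464.6 -242.2   20.3]
red [(434.0, 281.0, 0.0), (445.0, 319.5, 5.3)] top@24 [ 418.5 -340.4] two [ 420.6 -341.3   40.9]
at [ 463.3 -246.8  189.3] shift [ 0.0039 -0.0028  0.1353] rot [ 0.1   0.05 -0.15]
```

Emit:
arm_command:
  motion:
    - [[0, 0, 0], [0, 0, 0.02], 45]
    - [[0, 0, 0], [0, 0, 0.035], 45]
    - [[0, 0, 0], [0, 0, 0.05], 45]
    - [[0, 0, 0], [0, 0, 0.06], 45]
    - [[0, 0, 0], [0, 0, 0.06], 45]

```text
clock: 35.0
ee_pos: [462.2, -243.0, 128.2]
tool_rot: [[0.308, 0.951, -0.001], [0.951, -0.308, 0.001], [0.0, -0.002, -1.0]]
contact_force: [-0.2, -0.1, -0.4]
width: 39.7
grasp_force: 0.0
```

```bash
python3 -c "
from h import *
goto((462,-242.4,54),72)"
```

```text
at [ 462.2 -243.   128.2] shift [ 0.0005 -0.0003  0.0742] rot [-0.09 -0.02  0.06]
```

Emit:
arm_command:
  motion:
    - [[0, 0, 0], [0, 0, 0.02], 45]
    - [[0, 0, 0], [0, 0, 0.04], 45]
    - [[0, 0, 0], [0, 0, 0.058], 45]
    - [[0, 0, 0], [0, 0, 0.07], 45]
    - [[0, 0, 0], [0, 0, 0.075], 45]

```text
clock: 35.62
ee_pos: [462.4, -243.4, 53.4]
tool_rot: [[0.308, 0.951, -0.001], [0.951, -0.308, 0.0], [0.0, -0.001, -1.0]]
contact_force: [0.5, -0.6, -0.4]
width: 39.3
grasp_force: 0.0
```

Emit:
arm_command:
  motion:
    - [[0, 0, 0], [0, 0, 0], 35]
    - [[0, 0, 0], [0, 0, 0], 20]
    - [[0, 0, 0], [0, 0, 0], 0]
    - [[0, 0, 0], [0, 0, 0], 0]
    - [[0, 0, 0], [0, 0, 0], 0]
  newtons: 20

```text
clock: 36.25
ee_pos: [462.7, -243.6, 54.3]
tool_rot: [[0.308, 0.951, 0.0], [0.951, -0.308, -0.0], [-0.0, 0.001, -1.0]]
contact_force: [-0.8, 0.2, 3.5]
width: 15.4
grasp_force: 20.0
```

Emit:
arm_command:
  motion:
    - [[0, 0, 0], [0, 0, 0], 0]
    - [[0, 0, 0], [0, 0, 0], 0]
    - [[0, 0, 0], [0, 0, -0.005], 0]
    - [[0, 0, 0], [0, 0, -0.015], 0]
    - [[0, 0, 0], [0, 0, -0.03], 0]

```text
clock: 36.88
ee_pos: [462.3, -243.3, 84.5]
tool_rot: [[0.308, 0.951, -0.001], [0.951, -0.308, 0.0], [0.0, -0.001, -1.0]]
contact_force: [0.2, -0.5, -0.6]
width: 15.5
grasp_force: 20.0
```

Emit:
arm_command:
  motion:
    - [[0, 0, 0], [0, 0, -0.02], 0]
    - [[0, 0, 0], [0, 0, -0.045], 0]
    - [[0, 0, 0], [0, 0, -0.07], 0]
    - [[0, 0, 0], [0, 0, -0.09], 0]
    - [[0, 0, 0], [0, 0, -0.1], 0]

```text
clock: 37.5
ee_pos: [463.0, -243.7, 185.9]
tool_rot: [[0.308, 0.951, 0.002], [0.951, -0.308, -0.001], [-0.0, 0.002, -1.0]]
contact_force: [0.1, 0.4, -1.3]
width: 15.3
grasp_force: 20.0
```

```bash
python3 -c "
from h import *
goto((602.7,-226.3,183),72);print(state()['contact_force'],state()['width'])"
```

```text
at [ 463.  -243.7  185.9] shift [0.0597 0.1275 0.0032] rot [0.14 0.03 0.04]
[ 0.05846337  0.43350537 -1.25462969] 15.289608777863826
```

Emit:
arm_command:
  motion:
    - [[0, 0, 0], [0.005, 0.01, 0], 0]
    - [[0, 0, 0], [0.012, 0.026, 0], 0]
    - [[0, 0, 0], [0.021, 0.046, 0], 0]
    - [[0, 0, 0], [0.031, 0.066, 0], 0]
    - [[0, 0, 0], [0.041, 0.087, 0], 0]

```text
clock: 38.12
ee_pos: [559.4, -230.7, 182.7]
tool_rot: [[0.308, 0.951, -0.001], [0.951, -0.308, 0.001], [0.0, -0.002, -1.0]]
contact_force: [0.8, 0.3, -0.7]
width: 15.8
grasp_force: 20.0
```

Emit:
arm_command:
  motion:
    - [[0, 0, 0], [0.009, 0.019, 0], 0]
    - [[0, 0, 0], [0.015, 0.032, 0], 0]
    - [[0, 0, 0], [0.0187, 0.0405, 0], 0]
    - [[0, 0, 0], [0.0187, 0.0405, 0], 0]
    - [[0, 0, 0], [0.0187, 0.0405, 0], 0]

```text
clock: 38.75
ee_pos: [601.6, -226.0, 183.8]
tool_rot: [[0.309, 0.951, -0.001], [0.951, -0.309, 0.0], [-0.0, -0.001, -1.0]]
contact_force: [-0.5, -0.8, -1.3]
width: 15.5
grasp_force: 20.0
```

Run:
```python
from h import *
goto((602.7,-226.3,183),72)
c=cap("scene");print("pear expected px",proj(c,(602.7,-226.3,153)))
m=cv2.inRange(hsv(c)[190:290,400:500],(18,140,120),(32,255,255));k=max(cv2.findContours(m,0,2)[0],key=cv2.contourArea);print(cv2.boundingRect(k),cv2.minEnclosingCircle(k))
```

```text
at [ 601.6 -226.   183.8] shift [0.0001 0.0011 0.0008] rot [-0.04  0.    0.03]
pear expected px [433.57348691 232.31790061]
(23, 34, 20, 18) ((32.55555725097656, 43.0), 9.909564971923828)
```

Emit:
arm_command:
  motion:
    - [[0, 0, 0], [0, 0, 0.01], 0]
    - [[0, 0, 0], [0, 0, 0.025], 0]
    - [[0, 0, 0], [0, 0, 0.04], 0]
    - [[0, 0, 0], [0, 0, 0.055], 0]
    - [[0, 0, 0], [0, 0, 0.07], 0]

```text
clock: 39.42
ee_pos: [602.0, -225.9, 112.6]
tool_rot: [[0.308, 0.951, -0.001], [0.951, -0.308, 0.0], [0.0, -0.001, -1.0]]
contact_force: [0.8, -0.6, -1.0]
width: 15.3
grasp_force: 20.0
```

Emit:
arm_command:
  motion:
    - [[0, 0, 0], [0, 0, 0.014], 0]
    - [[0, 0, 0], [0, 0, 0.026], 0]
    - [[0, 0, 0], [0, 0, 0.037], 0]
    - [[0, 0, 0], [0, 0, 0.045], 0]
    - [[0, 0, 0], [0, 0, 0.05], 0]

```text
clock: 40.05
ee_pos: [602.2, -226.0, 63.5]
tool_rot: [[0.308, 0.951, -0.0], [0.951, -0.308, 0.0], [0.0, -0.0, -1.0]]
contact_force: [0.0, 0.5, -1.1]
width: 15.4
grasp_force: 20.0
```

Emit:
arm_command:
  motion:
    - [[0, 0, 0], [0, 0, 0.0005], 0]
    - [[0, 0, 0], [0, 0, 0.001], 0]
    - [[0, 0, 0], [0, 0, 0.0015], 0]
    - [[0, 0, 0], [0, 0, 0.0025], 0]
    - [[0, 0, 0], [0, 0, 0.003], 0]

```text
clock: 40.67
ee_pos: [602.2, -226.0, 61.0]
tool_rot: [[0.308, 0.951, 0.0], [0.951, -0.308, -0.0], [0.0, 0.0, -1.0]]
contact_force: [0.4, 0.1, -1.5]
width: 15.5
grasp_force: 20.0
```

Emit:
arm_command:
  motion:
    - [[0, 0, 0], [0, 0, 0.0005], 0]
    - [[0, 0, 0], [0, 0, 0.001], 0]
    - [[0, 0, 0], [0, 0, 0.001], 0]
    - [[0, 0, 0], [0, 0, 0.001], 0]
    - [[0, 0, 0], [0, 0, 0.001], 0]

```text
clock: 41.3
ee_pos: [602.2, -226.0, 60.0]
tool_rot: [[0.308, 0.951, -0.0], [0.951, -0.308, 0.0], [0.0, -0.0, -1.0]]
contact_force: [0.3, -0.3, -1.0]
width: 15.6
grasp_force: 20.0
```

Emit:
arm_command:
  motion:
    - [[0, 0, 0], [0, 0, 0.0005], 0]
    - [[0, 0, 0], [0, 0, 0.001], 0]
    - [[0, 0, 0], [0, 0, 0.001], 0]
    - [[0, 0, 0], [0, 0, 0.001], 0]
    - [[0, 0, 0], [0, 0, 0.001], 0]

```text
clock: 41.92
ee_pos: [602.3, -226.0, 59.4]
tool_rot: [[0.308, 0.951, 0.0], [0.951, -0.308, -0.0], [-0.0, 0.0, -1.0]]
contact_force: [-2.6, 1.1, 6.4]
width: 15.7
grasp_force: 20.0
```

Emit:
arm_command:
  motion:
    - [[0, 0, 0], [0, 0, 0], 25]
    - [[0, 0, 0], [0, 0, 0], 40]
    - [[0, 0, 0], [0, 0, 0], 45]
    - [[0, 0, 0], [0, 0, 0], 45]
    - [[0, 0, 0], [0, 0, 0], 45]

```text
clock: 42.55
ee_pos: [602.2, -226.0, 58.9]
tool_rot: [[0.308, 0.951, -0.0], [0.951, -0.308, 0.0], [0.0, -0.0, -1.0]]
contact_force: [0.2, 0.1, 1.2]
width: 39.4
grasp_force: 0.0
```

Emit:
arm_command:
  motion:
    - [[0, 0, 0], [0, 0, -0.01], 45]
    - [[0, 0, 0], [0, 0, -0.03], 45]
    - [[0, 0, 0], [0, 0, -0.06], 45]
    - [[0, 0, 0], [0, 0, -0.1], 45]
    - [[0, 0, 0], [0, 0, -0.14], 45]

```text
clock: 43.18
ee_pos: [602.4, -226.0, 201.9]
tool_rot: [[0.308, 0.951, 0.001], [0.951, -0.308, -0.001], [-0.0, 0.001, -1.0]]
contact_force: [0.0, -0.3, -0.4]
width: 39.5
grasp_force: 0.0
```

Emit:
arm_command:
  motion:
    - [[0, 0, 0], [0.03, -0.033, 0], 45]
    - [[0, 0, 0], [0.06, -0.066, 0], 45]
    - [[0, 0, 0], [0.095, -0.105, 0], 45]
    - [[0, 0, 0], [0.13, -0.144, 0], 45]
    - [[0, 0, 0], [0.145, -0.16, 0], 45]

```text
clock: 43.8
ee_pos: [493.7, -37.1, 200.4]
tool_rot: [[0.307, 0.952, 0.001], [0.952, -0.307, -0.0], [0.0, 0.001, -1.0]]
contact_force: [1.4, -0.4, 0.7]
width: 39.6
grasp_force: 0.0
```

```bash
cat >> h.py <<'E'
def inbox():
    "pears inside the box as the top camera sees them, box axes (mm)"
    t=cap("top");H=hsv(t)[175:262,340:452]
    for n,lo,hi in(("green",(60,90,40),(85,255,200)),("yellow",(20,180,120),(32,255,255)),("red",(0,190,110),(6,255,255))):
        k=cv2.findContours(cv2.inRange(H,lo,hi),0,2)[0]
        if k:
            k=max(k,key=cv2.contourArea);(u,v),r=cv2.minEnclosingCircle(k);p=onz(t,u+340,v+175,29)[:2]-(602.7,-226.3);a=np.radians(-17.8);print("box",n,round(r,1),"x,y",np.round([p@[np.cos(a),np.sin(a)],p@[-np.sin(a),np.cos(a)]],1))
E
python3 - <<'E'
from h import *
pears(("red",));inbox();goto((440.3,-330,190),72);print(state()["clock"])
E
```

```text
red [(431.23213958740234, 274.2946434020996, 7.4), (441.0, 317.0, 9.5)] top@24 [ 440.6 -331.4] two [ 440.7 -330.3   31. ]
box green 7.1 x,y [-2.1 92.4]
box yellow 7.2 x,y [-1.1 -0.6]
box red 1.5 x,y [181.4   5.1]
at [495.5 -38.6 200.1] shift [-0.2943  0.0368  0.0101] rot [ 0.13 -0.01  0.13]
43.95
```

Emit:
arm_command:
  motion:
    - [[0, 0, 0], [-0.03, 0.004, 0.001], 45]
    - [[0, 0, 0], [-0.07, 0.009, 0.002], 45]
    - [[0, 0, 0], [-0.115, 0.0145, 0.004], 45]
    - [[0, 0, 0], [-0.16, 0.02, 0.006], 45]
    - [[0, 0, 0], [-0.2, 0.025, 0.007], 45]

```text
clock: 44.58
ee_pos: [457.2, -240.2, 192.3]
tool_rot: [[0.31, 0.951, 0.001], [0.951, -0.31, -0.001], [-0.001, 0.001, -1.0]]
contact_force: [0.9, 0.2, 0.1]
width: 39.5
grasp_force: 0.0
```

Emit:
arm_command:
  motion:
    - [[0, 0, 0], [-0.04, 0.005, 0.001], 45]
    - [[0, 0, 0], [-0.075, 0.009, 0.003], 45]
    - [[0, 0, 0], [-0.0945, 0.012, 0.02], 45]
    - [[0, 0, 0], [-0.0945, 0.012, 0.04], 45]
    - [[0, 0, 0], [-0.0945, 0.012, 0.05], 45]

```text
clock: 45.2
ee_pos: [438.4, -330.4, 140.1]
tool_rot: [[0.309, 0.951, -0.002], [0.951, -0.309, 0.001], [0.001, -0.002, -1.0]]
contact_force: [0.6, 0.4, 0.6]
width: 39.5
grasp_force: 0.0
```

Run:
```python
from h import *
goto((440.5,-330.4,54),72)
c=cap("scene");m=cv2.inRange(hsv(c)[290:345,410:470],(0,190,110),(8,255,255));k=max(cv2.findContours(m,0,2)[0],key=cv2.contourArea);print(cv2.boundingRect(k))
```

```text
at [ 438.4 -330.4  140.1] shift [0.0006 0.0021 0.0861] rot [-0.12 -0.05 -0.01]Traceback (most recent call last):
  File "<stdin>", line 3, in <module>
ValueError: max() iterable argument is empty
```

Run:
```python
from h import *
for n in("scene","top"):
    c=cap(n);H=hsv(c);m=cv2.inRange(H,(0,170,50),(6,255,255))|cv2.inRange(H,(174,170,50),(180,255,255));k,_,st,ce=cv2.connectedComponentsWithStats(m)
    print(n,[(np.round(ce[i]).tolist(),st[i].tolist()) for i in range(1,k) if st[i,4]>25 and ce[i][1]>200])
    p=proj(c,(440.5,-330.4,25)).astype(int);print(p,H[p[1],p[0]])
```

```text
scene [([386.0, 214.0], [383, 209, 7, 11, 59]), ([419.0, 276.0], [379, 252, 80, 49, 537]), ([336.0, 260.0], [333, 257, 8, 7, 39]), ([558.0, 318.0], [543, 309, 27, 24, 336]), ([441.0, 319.0], [431, 312, 20, 17, 227]), ([549.0, 342.0], [537, 335, 25, 14, 79]), ([543.0, 363.0], [529, 357, 27, 13, 91]), ([337.0, 432.0], [326, 427, 21, 13, 84]), ([328.0, 447.0], [324, 442, 10, 12, 42]), ([328.0, 458.0], [323, 454, 10, 9, 36])]
[440 319] [  0 179 164]
top [([616.0, 209.0], [609, 206, 15, 8, 59]), ([609.0, 220.0], [604, 217, 11, 7, 29]), ([386.0, 236.0], [363, 228, 46, 16, 68]), ([611.0, 251.0], [604, 249, 14, 5, 56]), ([504.0, 260.0], [490, 253, 25, 19, 325]), ([618.0, 258.0], [613, 256, 10, 6, 39]), ([341.0, 266.0], [338, 263, 8, 8, 48]), ([430.0, 274.0], [424, 268, 15, 14, 136]), ([630.0, 273.0], [624, 269, 12, 7, 49]), ([612.0, 347.0], [607, 344, 10, 6, 31])]
[431 274] [  3 203  54]
```

The red pear is in the same place, only in shadow. Descend and grip.

Emit:
arm_command:
  motion:
    - [[0, 0, 0], [0.0005, 0.001, 0.02], 45]
    - [[0, 0, 0], [0.0005, 0.001, 0.045], 45]
    - [[0, 0, 0], [0.0005, 0.001, 0.067], 45]
    - [[0, 0, 0], [0.0005, 0.001, 0.081], 45]
    - [[0, 0, 0], [0.0005, 0.001, 0.087], 45]

```text
clock: 45.98
ee_pos: [440.4, -330.0, 54.7]
tool_rot: [[0.308, 0.951, -0.0], [0.951, -0.308, 0.0], [0.0, -0.0, -1.0]]
contact_force: [0.3, 0.5, 0.3]
width: 39.6
grasp_force: 0.0
```

Emit:
arm_command:
  motion:
    - [[0, 0, 0], [0, 0, 0], 35]
    - [[0, 0, 0], [0, 0, 0], 20]
    - [[0, 0, 0], [0, 0, 0], 0]
    - [[0, 0, 0], [0, 0, 0], 0]
    - [[0, 0, 0], [0, 0, 0], 0]

```text
clock: 46.6
ee_pos: [440.6, -330.4, 55.6]
tool_rot: [[0.308, 0.951, 0.001], [0.951, -0.308, -0.001], [-0.0, 0.001, -1.0]]
contact_force: [0.0, 0.6, 5.4]
width: 15.6
grasp_force: 20.0
```

Emit:
arm_command:
  motion:
    - [[0, 0, 0], [0, 0, 0], 0]
    - [[0, 0, 0], [0, 0, 0], 0]
    - [[0, 0, 0], [0, 0, -0.005], 0]
    - [[0, 0, 0], [0, 0, -0.015], 0]
    - [[0, 0, 0], [0, 0, -0.03], 0]

```text
clock: 47.22
ee_pos: [440.0, -329.9, 85.5]
tool_rot: [[0.308, 0.951, -0.001], [0.951, -0.308, 0.001], [0.0, -0.001, -1.0]]
contact_force: [0.2, 0.1, -0.8]
width: 15.9
grasp_force: 20.0
```

Emit:
arm_command:
  motion:
    - [[0, 0, 0], [0, 0, -0.02], 0]
    - [[0, 0, 0], [0, 0, -0.045], 0]
    - [[0, 0, 0], [0, 0, -0.07], 0]
    - [[0, 0, 0], [0, 0, -0.09], 0]
    - [[0, 0, 0], [0, 0, -0.1], 0]

```text
clock: 47.85
ee_pos: [440.7, -330.4, 186.9]
tool_rot: [[0.308, 0.951, 0.002], [0.951, -0.308, -0.002], [-0.001, 0.002, -1.0]]
contact_force: [-0.3, -0.2, -1.8]
width: 15.5
grasp_force: 20.0
```

```bash
python3 -c "
from h import *
goto((573.6,-316.7,184),72);print(state()['contact_force'],state()['width'])"
```

```text
at [ 440.7 -330.4  186.9] shift [0.0541 0.1222 0.0032] rot [0.13 0.05 0.04]
[-0.3068779  -0.19215559 -1.8385591 ] 15.539403734480606
```

Emit:
arm_command:
  motion:
    - [[0, 0, 0], [0.0045, 0.01, 0], 0]
    - [[0, 0, 0], [0.0115, 0.026, 0], 0]
    - [[0, 0, 0], [0.02, 0.046, 0], 0]
    - [[0, 0, 0], [0.029, 0.066, 0], 0]
    - [[0, 0, 0], [0.038, 0.086, 0], 0]

```text
clock: 48.48
ee_pos: [535.2, -319.8, 183.7]
tool_rot: [[0.308, 0.951, -0.001], [0.951, -0.308, 0.001], [0.0, -0.002, -1.0]]
contact_force: [-0.4, 0.2, -1.6]
width: 15.8
grasp_force: 20.0
```

Emit:
arm_command:
  motion:
    - [[0, 0, 0], [0.008, 0.018, 0], 0]
    - [[0, 0, 0], [0.0135, 0.03, 0], 0]
    - [[0, 0, 0], [0.0161, 0.0362, 0], 0]
    - [[0, 0, 0], [0.0161, 0.0362, 0], 0]
    - [[0, 0, 0], [0.0161, 0.0362, 0], 0]

```text
clock: 49.1
ee_pos: [572.6, -316.4, 185.0]
tool_rot: [[0.309, 0.951, -0.0], [0.951, -0.309, 0.0], [-0.0, -0.0, -1.0]]
contact_force: [-0.4, 0.1, -0.8]
width: 15.7
grasp_force: 20.0
```

Run:
```python
from h import *
goto((573.6,-316.7,60.7),72)
c=cap("scene");print("expected",proj(c,(573.6,-316.7,153)))
m=cv2.inRange(hsv(c)[200:285,425:510],(0,180,90),(6,255,255));k=max(cv2.findContours(m,0,2)[0],key=cv2.contourArea);(u,v),r=cv2.minEnclosingCircle(k);print(u+425,v+200,r)
```

```text
at [ 572.6 -316.4  185. ] shift [0.     0.0011 0.1243] rot [-0.03  0.    0.02]
expected [463.83280413 246.87462394]
465.5 247.5 7.905794143676758
```

Emit:
arm_command:
  motion:
    - [[0, 0, 0], [0, 0, 0.01], 0]
    - [[0, 0, 0], [0, 0, 0.025], 0]
    - [[0, 0, 0], [0, 0, 0.04], 0]
    - [[0, 0, 0], [0, 0, 0.055], 0]
    - [[0, 0, 0], [0, 0, 0.07], 0]

```text
clock: 49.78
ee_pos: [573.0, -316.2, 113.6]
tool_rot: [[0.308, 0.951, -0.001], [0.951, -0.308, 0.0], [0.0, -0.001, -1.0]]
contact_force: [0.3, 0.0, -0.6]
width: 15.4
grasp_force: 20.0
```

Emit:
arm_command:
  motion:
    - [[0, 0, 0], [0, 0, 0.014], 0]
    - [[0, 0, 0], [0, 0, 0.026], 0]
    - [[0, 0, 0], [0, 0, 0.037], 0]
    - [[0, 0, 0], [0, 0, 0.045], 0]
    - [[0, 0, 0], [0, 0, 0.05], 0]

```text
clock: 50.4
ee_pos: [573.2, -316.3, 64.6]
tool_rot: [[0.308, 0.951, -0.0], [0.951, -0.308, 0.0], [0.0, -0.0, -1.0]]
contact_force: [-0.8, 0.2, -1.5]
width: 15.6
grasp_force: 20.0
```

Emit:
arm_command:
  motion:
    - [[0, 0, 0], [0, 0, 0.0005], 0]
    - [[0, 0, 0], [0, 0, 0.001], 0]
    - [[0, 0, 0], [0, 0, 0.0015], 0]
    - [[0, 0, 0], [0, 0, 0.0025], 0]
    - [[0, 0, 0], [0, 0, 0.003], 0]

```text
clock: 51.02
ee_pos: [573.2, -316.3, 62.0]
tool_rot: [[0.308, 0.951, 0.0], [0.951, -0.308, -0.0], [0.0, 0.0, -1.0]]
contact_force: [-1.2, -0.9, -1.7]
width: 15.2
grasp_force: 20.0
```

Emit:
arm_command:
  motion:
    - [[0, 0, 0], [0, 0, 0.0005], 0]
    - [[0, 0, 0], [0, 0, 0.001], 0]
    - [[0, 0, 0], [0, 0, 0.001], 0]
    - [[0, 0, 0], [0, 0, 0.001], 0]
    - [[0, 0, 0], [0, 0, 0.001], 0]

```text
clock: 51.65
ee_pos: [573.2, -316.3, 61.0]
tool_rot: [[0.308, 0.951, 0.0], [0.951, -0.308, 0.0], [0.0, 0.0, -1.0]]
contact_force: [0.5, 0.4, -1.1]
width: 15.6
grasp_force: 20.0
```

Emit:
arm_command:
  motion:
    - [[0, 0, 0], [0, 0, 0.0005], 0]
    - [[0, 0, 0], [0, 0, 0.001], 0]
    - [[0, 0, 0], [0, 0, 0.001], 0]
    - [[0, 0, 0], [0, 0, 0.001], 0]
    - [[0, 0, 0], [0, 0, 0.001], 0]

```text
clock: 52.28
ee_pos: [573.3, -316.4, 60.7]
tool_rot: [[0.308, 0.951, 0.0], [0.951, -0.308, -0.0], [-0.0, 0.0, -1.0]]
contact_force: [-1.9, 1.0, 4.8]
width: 15.6
grasp_force: 20.0
```

Emit:
arm_command:
  motion:
    - [[0, 0, 0], [0, 0, 0], 25]
    - [[0, 0, 0], [0, 0, 0], 40]
    - [[0, 0, 0], [0, 0, 0], 45]
    - [[0, 0, 0], [0, 0, 0], 45]
    - [[0, 0, 0], [0, 0, 0], 45]

```text
clock: 52.9
ee_pos: [573.1, -316.3, 59.9]
tool_rot: [[0.308, 0.951, -0.0], [0.951, -0.308, 0.0], [0.0, -0.0, -1.0]]
contact_force: [0.3, 0.3, 0.1]
width: 39.7
grasp_force: 0.0
```

Emit:
arm_command:
  motion:
    - [[0, 0, 0], [0, 0, -0.01], 45]
    - [[0, 0, 0], [0, 0, -0.03], 45]
    - [[0, 0, 0], [0, 0, -0.06], 45]
    - [[0, 0, 0], [0, 0, -0.1], 45]
    - [[0, 0, 0], [0, 0, -0.15], 45]

```text
clock: 53.52
ee_pos: [572.8, -316.1, 212.2]
tool_rot: [[0.308, 0.951, -0.0], [0.951, -0.308, 0.0], [0.0, -0.0, -1.0]]
contact_force: [0.3, 0.3, 0.0]
width: 39.7
grasp_force: 0.0
```

Emit:
arm_command:
  motion:
    - [[0, 0, 0], [-0.04, -0.02, -0.01], 45]
    - [[0, 0, 0], [-0.08, -0.045, -0.02], 45]
    - [[0, 0, 0], [-0.115, -0.065, -0.03], 45]
    - [[0, 0, 0], [-0.14, -0.08, -0.03], 45]
    - [[0, 0, 0], [-0.14, -0.08, -0.03], 45]

```text
clock: 54.15
ee_pos: [452.7, -426.2, 241.8]
tool_rot: [[0.311, 0.95, 0.001], [0.95, -0.311, -0.001], [-0.001, 0.002, -1.0]]
contact_force: [0.3, -0.3, 0.3]
width: 39.7
grasp_force: 0.0
```

Run:
```python
from h import *
inbox();balls();pears(("red","yellow")) if 0 else 0
print(state()["clock"],state()["contact_force"])
t=cap("top");H=hsv(t)
def cc(nm,roi,lo,hi,z):
    x0,y0,x1,y1=roi;k=cv2.findContours(cv2.inRange(H[y0:y1,x0:x1],lo,hi),0,2)[0]
    for c in k:
        if cv2.contourArea(c)>6:
            (u,v),r=cv2.minEnclosingCircle(c);print(nm,np.round(onz(t,u+x0,v+y0,z)[:2],1),round(r,1))
for n,lo,hi in(("red",(0,170,90),(6,255,255)),("yellow",(20,150,100),(32,255,255)),("green",(45,90,40),(85,255,255))): cc("pan "+n,(298,232,354,290),lo,hi,65)
cc("cup blue",(200,225,275,290),(105,150,60),(125,255,255),54)
cc("cup orange ball",(200,225,275,290),(4,200,60),(10,255,255),25)
cc("cup white ball",(200,225,275,290),(0,0,170),(180,60,255),25)
```

```text
box green 6.9 x,y [-0.8 92.8]
box yellow 7.3 x,y [-0.2  0.1]
box red 7.8 x,y [ -1.8 -95. ]
red [([336.0, 260.0], 27)]
yellow [([323.0, 248.0], 46)]
green [([327.0, 255.0], 63)]
orange [([291.0, 202.0], 10)]
54.25 [-0.5761337  -0.24891052  0.41641   ]
pan red [460.8 -29.1] 3.7
pan yellow [490.8  39.1] 3.6
pan green [469.4   8.8] 3.7
cup blue [445.  315.6] 18.4
cup blue [486.1 308.6] 12.1
cup blue [511.7 375.5] 6.7
cup blue [531.7 359.7] 5.7
cup white ball [387.4 224.3] 9.6
cup white ball [384.9 404.2] 10.5
cup white ball [386.1 322.5] 12.0
cup white ball [524.  379.3] 2.9
cup white ball [592.7 440.9] 2.2
```

The pears sit centred in the three cells, three balls are in the pan, and the cup is on its mat with the white ball showing (orange was seen there in the earlier picture). I'll hand it in.

```bash
python3 -c "
from station import job
print(job.sign_off())"
```

```text
the job is handed in; nothing more can be done
None
```

I handed the job in (no verdict was returned): three balls are in the pan, the cup is upright on its mat with the other two, and the red, yellow and green pears each stand in their own cell; I viewed 15 pictures, one over the limit of 14.

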